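Return a button tray to its bay behind the sliding sash

TASK

Raise the clear sash of the display case by its red bar, lift the loose magenta button tray onto the case's front ledge, nose towards the empty bay with the green mat, and let go of it there. Then take it by its pull handle, slide it fully home under the raised sash, and lower the sash all the way down. Leave the other tray, the ribbon spool, the button tube and the thread reel where they are.

Things in the scene. Friction and masses are not known exactly. Their poses are not given: they have to be found in the camera images.
- case: Fixed blue-grey case. Origin on the table in the sash plane, midway between bays; +x into the bays. Floor 30 mm high, 200 wide, from x=-170 to 185 mm: in front of the sash (x<0) it is the open ledge. Bays centred at y=+46 and -46, 70 wide, walls from x=20, back wall face at x=170; clear roof z=110-116 from x=12. Aluminium sash posts at x=-10..10, |y|=100..116, 215 tall.
- sash (a joint): Height of the sash in m: 0 = fully down, 0.1 = fully up; it stays where it is left. A clear panel 198 mm wide (along case y), 7 thick, 70 tall; its lower edge is at z = 58 mm + joint value, so closed it leaves a 28 mm gap over the floor for the handles. About 10 N lift it, 3 N push it down.
- sash_bar (a point): Middle of the sash's red grip bar: round, 12 mm thick, 120 mm long along case y, on an upright at each end, in the sash plane (case x=0); centreline at z = 168 mm + joint value, 40 mm above the panel's upper edge, free all round between the uprights.
- tray: Loose magenta tray to put away: closed block 150 mm long (x), 56 wide (y), 70 tall, coloured buttons on top, 0.3 to 0.5 kg. Origin at the centre of the block's underside, +x towards its nose (the end without handle). A dark steel pull handle, a straight bar 12 mm wide (y), z=3 to 20 mm, runs out of its tail from x=-75 to x=-170 mm.
- mat: Thin green mat, 145 x 64 mm, flat on the floor of the empty bay (30 mm above the table). Its origin and axes are where those of the tray must be when it is home: +x into the bay.
- neighbour: White tray of the same shape and size as the magenta one, already home in the other bay, its pull handle sticking out over the ledge; origin and axes as for the tray. Leave it alone.
- ribbon: Ribbon spool lying flat, black flanges, 90 mm across, 26 mm tall; origin at the centre of its underside. Leave it alone.
- tube: Red button tube with white cap standing upright, 35 mm across, 117 mm tall; origin at the centre of its underside. Leave it alone.
- reel: Wooden thread reel with blue thread, standing, 38 mm across, 50 mm tall; origin at the centre of its underside. Leave it alone.

How it is judged:
By the outcome, as a careful person would: the job done as asked, in the order asked, and still so for the second after the job is handed in, with the robot touching nothing.
It also fails if it takes over 72 s, if anything falls off the work surface, if the arm or the gripper's body presses on something with over 40 N, if the wrist force passes 120 N, or if a joint passes its speed limit or range.

ROBOT

A 6-joint arm with a two-finger parallel gripper is mounted at the origin on the work surface. World frame = base frame: x ahead of the robot, y to its left, z up, the work surface at z = 0. Lengths are in m, angles in degrees, forces in N, time in s.
With the tool pointing down it reaches from about 0.275 to 1 m from the base axis. Payload 8.4 kg.
Tool frame: the origin (TCP) lies between the finger pads; the fingertips stand 19 mm ahead of it and the grasp point (between the pads) is the TCP (tip_extent is the distance from the TCP to the fingertips, in m); z points along the fingers, y is the direction in which the jaws open and shut (so a half turn about z gives the same grasp; the last joint's range is limited). The gripper opens to 85 mm and grips with 20 to 120 N. Pads are 22 mm wide; open, the fingers measure 114 mm over their backs; the gripper's body (76 mm by 85 mm) begins 54 mm behind the grasp point. The pads swing forward as they close: fully open they stand 13 mm farther back than shut.
Start: joints at [63.805, 20.225, 93.587, -0, 66.188, -0.138], TCP at [0.275, 0.561, 0.25] pointing down, gripper open.
Joint ranges: [-150.9, 150.9], [-52.94, 120.26], [3.33, 152.33], [-74.26, 254.26], [0, 154.13], [-172.89, 172.89]. Speed limits (degrees/s): [127.2, 127.2, 159.86, 180, 180, 180].

INTERFACE

Orientations are given as a 3x3 rotation matrix whose columns are the frame's x, y, z axes.
In Python, from plant import * gives the robot as it stands. The module is installed in compiled form; this text tells all that it offers.
- The arm moves only by the tool arm_command, never from a script. Its argument "steps" is a list of rows, each an object of numbers: "tx", "ty", "tz": the shift along the world's x, y, z in m; "wx", "wy", "wz": the turn, a rotation vector about the world's x, y, z in degrees. A call has 1 to 12 rows; each row is the pose to reach, as a shift and turn from the pose commanded when the call began; what a row does not reach only later rows make up. A row lasts 1/10 s, in which the tool goes at most 50 mm and 8.59 degrees, less where a joint would pass 70% of its speed; a pose out of reach is approached as far as the arm can. A call with a gripper value outside its range is refused whole. "jaw" is the opening, from -1 (shut) to 1 (fully open), so that 0 is half open, set as the call begins (left out, the last holds). The fingers move at their own pace and stop on an object; the grip force is fixed at half the most. Time passes only in rows, so rows that repeat a pose let the fingers close. It gives the time, the measured TCP pose, the force and the opening at its end, in the units of the state.
- get_state(): the state, without advancing time (a new reading comes with each control period).
- capture(name): name is "scene" or "top" or "wrist"; returns (picture, depth): 384x512x3 uint8, red, green, blue; 384x512 float32, m along the optical axis (not along the pixel's ray), 0 where there is no reading.
- camera_params(name): a dict with "intrinsics" (3x3 intrinsics, pixels), "rvec" (rotation vector, rad) and "tvec" (3), from world to camera coordinates, as OpenCV has them. Camera axes: x right, y down, z forward; pixel columns grow to the right and rows downward; lengths in m; the calibration is good to about 2 mm. The wrist camera is an equidistant fisheye: a pixel r from the principal point sees the ray r / f radians off the axis. A picture is of the moment at which its call begins: read the wrist's pose just before it. camera_params takes no time and is no camera call; for the wrist camera it gives the pose at the moment of the call.
- close_job(): hands the job in, once; it reports no verdict.
The state is a dict: "clock": time; "joint_positions": joint angles; "joint_vel": joint speeds; "effort": joint torques, N m; "eef_pos": TCP position; "tool_rot": TCP orientation; "wrist_force": force on the tool from outside, world axes, zero at the start; "wrist_torque": the same for the moment, N m; "width": opening from 0.0 (shut) to 1.0 (fully open).
Only numpy, scipy, OpenCV 4.12 (cv2) and the standard library are available. Lean on these libraries where they do the work, as an engineer would, in place of code of your own. Each camera call takes 0.05 s, during which the arm holds its last target.

## Working session

There is one attempt and no reset: what is moved stays moved. The work goes in short steps, Python scripts to look and compute and a tool call to move; the robot and the scene stay as the last step left them, time stands still between calls to the robot, and variables do not carry over. Pictures are saved under pics/ and viewed, and the job is handed in when it is done.

Besides the shell and the picture viewer there is one more tool, called after ">>>" by a JSON object that holds its "name" and its "arguments". arm_command: Moves the arm, as the interface text tells. Its arguments: {"type":"object","properties":{"steps":{"type":"array"},"jaw":{"type":"number"}},"required":["steps"]}

```bash
mkdir -p pics
cat > h.py <<'E'
from plant import *
import numpy as np, cv2
def cam(n):
    p=camera_params(n);R=cv2.Rodrigues(np.array(p["rvec"],float))[0];t=np.array(p["tvec"],float).ravel()
    return np.array(p["intrinsics"],float),R,t
def shot(n,f):
    c=cam(n);im,d=capture(n);cv2.imwrite(f"pics/{f}.png",im[:,:,::-1]);np.savez(f"pics/{f}.npz",im=im,d=d,K=c[0],R=c[1],t=c[2]);return im,d,c
def load(f):
    z=np.load(f"pics/{f}.npz");return z["im"],z["d"],(z["K"],z["R"],z["t"])
def pts(d,c):
    K,R,t=c;v,u=np.mgrid[:d.shape[0],:d.shape[1]]
    P=np.stack([(u-K[0,2])/K[0,0]*d,(v-K[1,2])/K[1,1]*d,d],-1)
    return (P-t)@R
def ray(u,v,z,c):
    K,R,t=c;o=-R.T@t;d=R.T@np.array([(u-K[0,2])/K[0,0],(v-K[1,2])/K[1,1],1.]);return o+d*(z-o[2])/d[2]
E
python3 - <<'E'
from h import *
for n in("scene","top"):
    im,d,c=shot(n,n+"0");print(n,-c[1].T@c[2],c[0].diagonal())
print(get_state())
E
```

```text
scene [0.93546509 0.14201616 0.95408256] [385.03925071 385.03925071   1.        ]
top [ 0.24198465 -0.10808066  1.45022549] [496.05179786 496.05179786   1.        ]
{'clock': 0.1, 'joint_positions': array([ 6.38040632e+01,  2.02570373e+01,  9.36259496e+01,  1.43641288e-03,
        6.61887743e+01, -1.38427147e-01]), 'joint_vel': array([ 0.02371061, -0.13062917, -0.07273072,  0.01662637,  0.10501676,
        0.00021798]), 'effort': array([-1.39922067e-03, -6.06351614e+01, -3.42826009e+01, -2.42173401e-04,
        3.97290423e-03,  6.91564514e-05]), 'eef_pos': array([0.27436313, 0.5610941 , 0.24964442]), 'tool_rot': array([[-8.98349126e-01,  4.39281822e-01, -5.73472981e-04],
       [ 4.39282195e-01,  8.98348436e-01, -1.11370228e-03],
       [ 2.59493913e-05, -1.25240994e-03, -9.99999215e-01]]), 'wrist_force': array([-0.24141188, -0.27158788,  0.14549593]), 'wrist_torque': array([ 0.00119552, -0.02407183, -0.00939946]), 'width': 1.0028566991987613}
```

View pics/scene0.png

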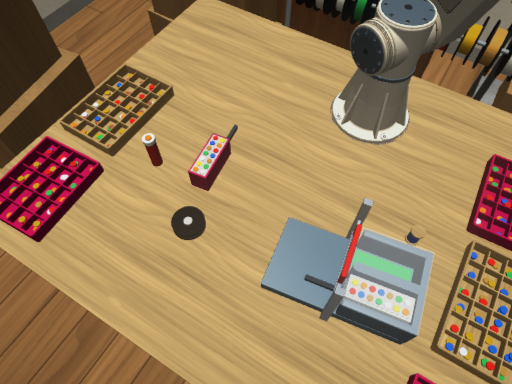

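View pics/top0.png

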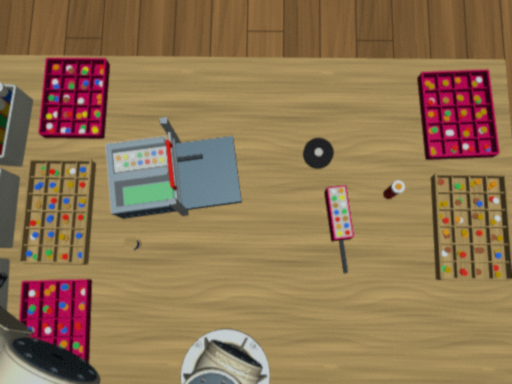

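Run:
```python
from h import *
for n in("scene0","top0"):
    im,d,c=load(n)
    for P in([0,0,0],[.275,.561,.25],[.5,0,0],[.3,.3,0],[.3,-.3,0]):
        q=c[0]@(c[1]@np.array(P)+c[2]);print(n,P,q[:2]/q[2])
    P=pts(d,c)
    h=cv2.cvtColor(im,cv2.COLOR_RGB2HSV)
    for name,lo,hi in(("mag",(160,150,60),(176,255,255)),("green",(60,60,80),(85,160,255)),("red",(0,200,100),(4,255,255)),("red2",(177,200,100),(180,255,255))):
        m=cv2.inRange(h,np.array(lo),np.array(hi));k,l,s,ce=cv2.connectedComponentsWithStats(m)
        for i in range(1,k):
            if s[i,4]>60:print(name,s[i],ce[i].round(1),np.median(P[l==i],0).round(3))
```

```text
scene0 [0, 0, 0] [368.4704131  113.51859012]
scene0 [0.275, 0.561, 0.25] [600.45210277 224.19083818]
scene0 [0.5, 0, 0] [296.00663142 231.39089121]
scene0 [0.3, 0.3, 0] [426.65584425 226.69262622]
scene0 [0.3, -0.3, 0] [242.68797605 136.97214138]
mag [   0  136   99  102 3297] [ 42.8 185.8] [ 0.756 -0.675  0.016]
mag [188 138  42  41 120] [209.8 163.4] [ 0.489 -0.291  0.072]
mag [ 472  155   40   95 2157] [495.9 205.8] [0.154 0.437 0.021]
mag [411 374  24  10 144] [420.5 379.7] [0.682 0.404 0.039]
green [351 250  62  31 714] [382.1 264.9] [0.525 0.225 0.118]
red [342 225  19  52 220] [351.2 249.5] [0.56  0.149 0.187]
top0 [0, 0, 0] [224.76923229 373.71611566]
top0 [0.275, 0.561, 0.25] [-13.61423245 268.25262658]
top0 [0.5, 0, 0] [229.15745183 197.03192678]
top0 [0.3, 0.3, 0] [124.21761555 263.68722131]
top0 [0.3, -0.3, 0] [331.15928986 266.29339345]
mag [  39   58   68   80 3467] [73.8 97. ] [0.802 0.477 0.018]
mag [ 420   70   79   89 4491] [457.9 114.7] [ 0.754 -0.682  0.013]
mag [326 188  25  52 128] [332.7 219.2] [ 0.423 -0.293  0.067]
mag [  19  279   70   81 3231] [ 57.7 312.4] [0.161 0.473 0.009]
green [123 182  51  24 880] [147.2 193.1] [0.488 0.217 0.116]
red [166 141   8  47 121] [169.6 162.8] [0.557 0.146 0.185]
```

Run:
```python
from h import *
for n in("top0","scene0"):
    im,d,c=load(n);P=pts(d,c);h=cv2.cvtColor(im,cv2.COLOR_RGB2HSV).astype(int)
    X,Y,Z=P[...,0],P[...,1],P[...,2]
    def comp(m,name):
        k,l,s,ce=cv2.connectedComponentsWithStats(m.astype(np.uint8))
        for i in range(1,k):
            if s[i,4]<25: continue
            q=P[l==i][:,:2]; r=cv2.minAreaRect((q*1000).astype(np.float32))
            print(n,name,s[i,4],"med",np.median(P[l==i],0).round(4),"rect",np.round(r[0],1),np.round(r[1],1),round(r[2],2))
    roi=(X>.3)&(X<.85)&(Y>-.1)&(Y<.45)
    comp(roi&(abs(Z-.03)<.008),"ledge")
    comp(roi&(Z>.2),"posts")
    comp(roi&(abs(Z-.185)<.02)&(h[...,1]>180),"bar")
    comp(roi&(abs(Z-.1)<.006),"neightop")
    r2=(X>.2)&(X<.65)&(Y>-.5)&(Y<-.15)
    comp(r2&(abs(Z-.07)<.008),"traytop")
    comp(r2&(Z>.012)&(Z<.03),"low")
    comp(r2&(Z>.1),"tube")
    comp((X>.3)&(X<.5)&(Y>.1)&(Y<.4)&(Z>.035)&(Z<.065),"reel")
```

```text
top0 ledge 352 med [0.7563 0.4153 0.0293] rect [762.2 416.5] [ 65.7 174.1] 89.66
top0 ledge 3715 med [0.5658 0.0604 0.0297] rect [574.8  64.2] [209.3 173.8] 8.25
top0 ledge 26 med [0.5984 0.4357 0.0322] rect [600.3 434.1] [ 7.4 31.8] 0.9
top0 ledge 239 med [0.4757 0.4061 0.0309] rect [459.9 426.2] [ 46.6 276.6] 89.83
top0 ledge 25 med [0.4509 0.4337 0.0284] rect [450.4 432.1] [34.8  4.7] 87.03
top0 ledge 41 med [0.4485 0.2033 0.0297] rect [448.4 208.2] [ 2.  96.3] 8.57
top0 posts 57 med [0.6635 0.161  0.2132] rect [665.1 161.8] [17.5 19.8] 15.95
top0 posts 56 med [0.4502 0.1295 0.2135] rect [451.3 129.8] [16.5 19. ] 10.59
top0 bar 148 med [0.5535 0.1451 0.1848] rect [555.9 145.2] [125.4  10. ] 8.31
top0 traytop 1054 med [ 0.4485 -0.3161  0.071 ] rect [ 450.7 -316.7] [150.1  57.5] 7.57
top0 low 436 med [ 0.6245 -0.2623  0.0259] rect [ 620.2 -262.2] [89.3 59.2] 89.86
top0 low 148 med [ 0.329  -0.3322  0.0197] rect [ 330.8 -332.7] [94.5 20.7] 0.97
top0 tube 143 med [ 0.5151 -0.4685  0.1146] rect [ 516.2 -470.1] [32.8 34. ] 44.09
top0 reel 100 med [0.4438 0.2399 0.0496] rect [444.6 234. 
[... 1280 characters left out ...]
3 306.7] [ 2.  83.3] 8.42
scene0 traytop 907 med [ 0.4572 -0.3104  0.073 ] rect [ 450.7 -313.3] [150.9  57.4] 7.39
scene0 traytop 37 med [ 0.5251 -0.4546  0.0704] rect [ 520.9 -458. ] [14.4 31.2] 64.04
scene0 low 71 med [ 0.3106 -0.3299  0.0211] rect [ 313.5 -330.5] [64.  12.1] 9.07
scene0 low 154 med [ 0.4917 -0.2887  0.0217] rect [ 456.8 -289. ] [ 52.3 156.3] 76.69
scene0 low 37 med [ 0.5254 -0.4558  0.0215] rect [ 522.1 -458.3] [13.6 30.2] 58.52
scene0 low 492 med [ 0.6246 -0.2592  0.0279] rect [ 620.5 -259.5] [58.9 89.2] 0.14
scene0 tube 143 med [ 0.5191 -0.4629  0.1164] rect [ 517.2 -466.3] [34.8 34.1] 67.69
scene0 reel 175 med [0.3589 0.2762 0.0513] rect [356.6 276.9] [36.3 40.1] 60.79
```

Run:
```python
import cv2
a=cv2.imread("pics/top0.png")
cv2.imwrite("pics/c1.png",cv2.resize(a[110:230,95:250],None,fx=5,fy=5,interpolation=cv2.INTER_CUBIC))
cv2.imwrite("pics/c2.png",cv2.resize(a[170:290,310:420],None,fx=5,fy=5,interpolation=cv2.INTER_CUBIC))
```

```text
(no output)
```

View pics/c1.png

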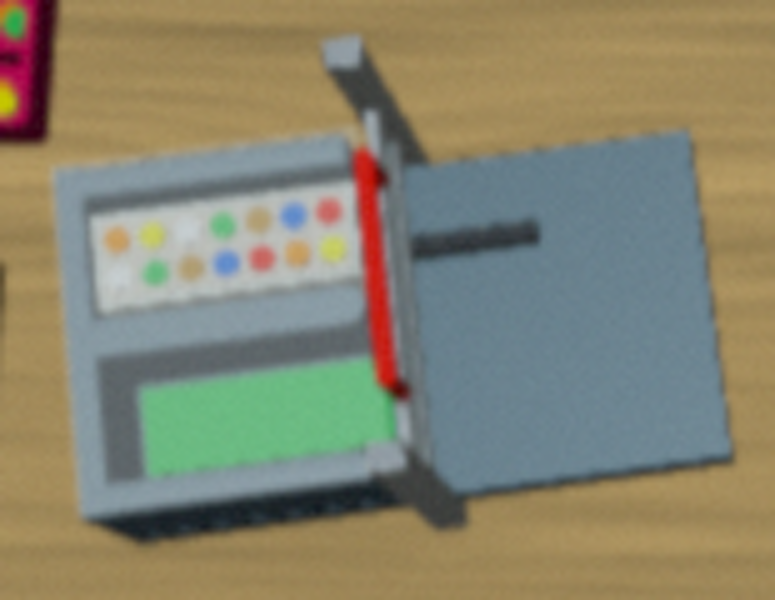

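View pics/c2.png

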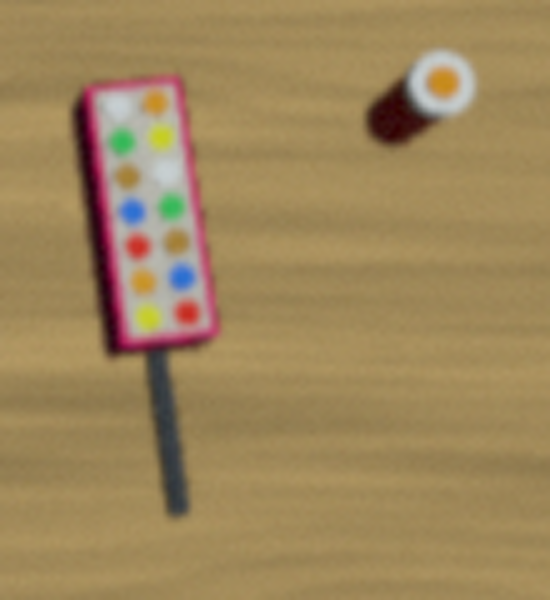

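>>> {"name": "arm_command", "arguments": {"steps": [{"tz": 0.03, "wz": -8}, {"tx": 0.028, "ty": -0.04, "tz": 0.06, "wz": -16}, {"tx": 0.06, "ty": -0.08, "tz": 0.06, "wz": -24}, {"tx": 0.09, "ty": -0.12, "tz": 0.06, "wz": -32}, {"tx": 0.12, "ty": -0.16, "tz": 0.06, "wz": -40}, {"tx": 0.15, "ty": -0.2, "tz": 0.06, "wz": -48}, {"tx": 0.18, "ty": -0.24, "tz": 0.06, "wz": -56}, {"tx": 0.21, "ty": -0.28, "tz": 0.06, "wz": -64}, {"tx": 0.24, "ty": -0.33, "tz": 0.06, "wz": -72}, {"tx": 0.27, "ty": -0.37, "tz": 0.06, "wz": -80}, {"tx": 0.283, "ty": -0.4, "tz": 0.06, "wz": -88}, {"tx": 0.283, "ty": -0.414, "tz": 0.06, "wz": -96}], "jaw": 1}}

```text
schema error: expected keys tx, ty, tz, wx, wy, wz
```

>>> {"name": "arm_command", "arguments": {"steps": [{"wz": -8}, {"wz": -16}, {"wz": -24}, {"wz": -32}, {"wz": -40}, {"wz": -48}, {"wz": -49.5}, {"wz": -49.5}]}}

```text
schema error: expected keys tx, ty, tz, wx, wy, wz
```

Run:
```python
from h import *
s=get_state();print(s["clock"],s["eef_pos"],s["tool_rot"].round(4),s["joint_positions"].round(1),s["wrist_force"])
im,d,c=shot("wrist","w1");print(-c[1].T@c[2],c[1].T[:,2],c[0])
```

```text
0.1 [0.27436313 0.5610941  0.24964442] [[-8.983e-01  4.393e-01 -6.000e-04]
 [ 4.393e-01  8.983e-01 -1.100e-03]
 [ 0.000e+00 -1.300e-03 -1.000e+00]] [63.8 20.3 93.6  0.  66.2 -0.1] [-0.24141188 -0.27158788  0.14549593]
[0.20955198 0.59271209 0.37378797] [ 0.2537902  -0.12558192 -0.95907232] [[297.31863964   0.         262.7339225 ]
 [  0.         297.31863964 195.01851104]
 [  0.           0.           1.        ]]
```

View pics/w1.png

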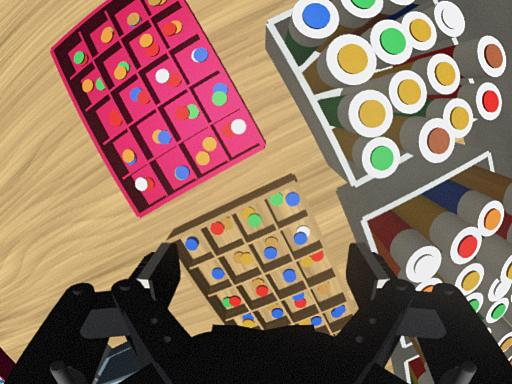

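>>> {"name": "arm_command", "arguments": {"steps": [{"tx": 0, "ty": 0, "tz": 0.03, "wx": 0, "wy": 0, "wz": -8}, {"tx": 0.028, "ty": -0.04, "tz": 0.06, "wx": 0, "wy": 0, "wz": -16}, {"tx": 0.06, "ty": -0.08, "tz": 0.06, "wx": 0, "wy": 0, "wz": -24}, {"tx": 0.09, "ty": -0.12, "tz": 0.06, "wx": 0, "wy": 0, "wz": -32}, {"tx": 0.12, "ty": -0.16, "tz": 0.06, "wx": 0, "wy": 0, "wz": -40}, {"tx": 0.15, "ty": -0.2, "tz": 0.06, "wx": 0, "wy": 0, "wz": -48}, {"tx": 0.18, "ty": -0.24, "tz": 0.06, "wx": 0, "wy": 0, "wz": -56}, {"tx": 0.21, "ty": -0.28, "tz": 0.06, "wx": 0, "wy": 0, "wz": -64}, {"tx": 0.235, "ty": -0.32, "tz": 0.06, "wx": 0, "wy": 0, "wz": -72}, {"tx": 0.26, "ty": -0.36, "tz": 0.06, "wx": 0, "wy": 0, "wz": -80}, {"tx": 0.283, "ty": -0.395, "tz": 0.06, "wx": 0, "wy": 0, "wz": -88}, {"tx": 0.283, "ty": -0.414, "tz": 0.06, "wx": 0, "wy": 0, "wz": -96}], "jaw": 1}}

```text
clock: 1.35
eef_pos: [0.5597, 0.1444, 0.31]
tool_rot: [[0.538, 0.843, 0.001], [0.843, -0.538, -0.001], [-0.0, 0.001, -1.0]]
wrist_force: [-0.2, 0.8, 0.3]
width: 0.996
```

>>> {"name": "arm_command", "arguments": {"steps": [{"tx": 0, "ty": 0, "tz": 0, "wx": 0, "wy": 0, "wz": -8}, {"tx": 0, "ty": 0, "tz": 0, "wx": 0, "wy": 0, "wz": -16}, {"tx": 0, "ty": 0, "tz": 0, "wx": 0, "wy": 0, "wz": -24}, {"tx": 0, "ty": 0, "tz": 0, "wx": 0, "wy": 0, "wz": -32}, {"tx": 0, "ty": 0, "tz": 0, "wx": 0, "wy": 0, "wz": -40}, {"tx": 0, "ty": 0, "tz": 0, "wx": 0, "wy": 0, "wz": -48}, {"tx": 0, "ty": 0, "tz": 0, "wx": 0, "wy": 0, "wz": -49.5}, {"tx": 0, "ty": 0, "tz": 0, "wx": 0, "wy": 0, "wz": -49.5}]}}

```text
clock: 2.15
eef_pos: [0.5575, 0.1475, 0.3101]
tool_rot: [[0.989, 0.149, -0.0], [0.149, -0.989, -0.0], [-0.0, 0.0, -1.0]]
wrist_force: [0.8, 0.4, -0.5]
width: 0.999
```

Run:
```python
from h import *
s=get_state();print(s["clock"],s["eef_pos"],s["tool_rot"].round(4),s["joint_positions"].round(1),s["wrist_force"])
im,d,c=shot("wrist","w1");print(-c[1].T@c[2],c[1].T[:,2],c[0])
```

```text
2.15 [0.55745888 0.14745018 0.31010273] [[ 9.888e-01  1.493e-01 -3.000e-04]
 [ 1.493e-01 -9.888e-01 -1.000e-04]
 [-3.000e-04  0.000e+00 -1.000e+00]] [14.7 12.9 95.7  0.  71.3 96.1] [ 0.80906949  0.42364709 -0.46792713]
[0.62831482 0.15806812 0.43423941] [-0.27974071 -0.04259123 -0.9591304 ] [[297.31863964   0.         262.7339225 ]
 [  0.         297.31863964 195.01851104]
 [  0.           0.           1.        ]]
```

View pics/w1.png

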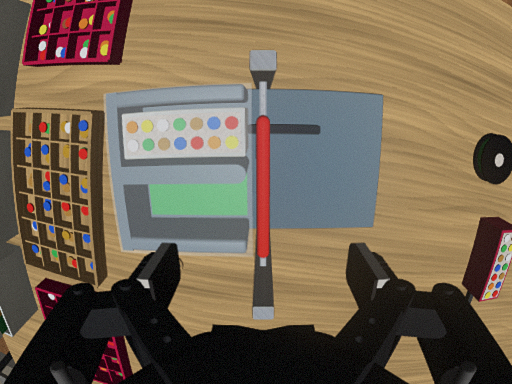

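```bash
cat >> h.py <<'E'
def fray(u,v,z,c):
    K,R,t=c;x=(u-K[0,2])/K[0,0];y=(v-K[1,2])/K[1,1];th=np.hypot(x,y);s=np.sin(th)/max(th,1e-9)
    d=R.T@np.array([x*s,y*s,np.cos(th)]);o=-R.T@t;return o+d*(z-o[2])/d[2]
E
python3 - <<'E'
from h import *
im,d,c=load("w1");h=cv2.cvtColor(im,cv2.COLOR_RGB2HSV)
m=cv2.inRange(h,(0,190,90),(5,255,255));m[:110]=0;m[262:]=0;m[:,:250]=0;m[:,280:]=0
v,u=np.nonzero(m);P=np.array([fray(a,b,.168,c) for a,b in zip(u,v)])[:,:2]
r=cv2.minAreaRect((P*1000).astype(np.float32));print("bar",r,len(u))
b=im.astype(int)
for nm,lo in(("postA",(40,82)),("postB",(295,325))):
    g=np.zeros(m.shape,np.uint8);reg=im[lo[0]:lo[1],240:285];hh=h[lo[0]:lo[1],240:285]
    g[lo[0]:lo[1],240:285]=((hh[...,1]<60)&(hh[...,2]>110)).astype(np.uint8)
    v,u=np.nonzero(g);P=np.array([fray(a,bb,.215,c) for a,bb in zip(u,v)])[:,:2];print(nm,cv2.minAreaRect((P*1000).astype(np.float32)),(u.min(),u.max(),v.min(),v.max()))
m=cv2.inRange(h,(55,70,90),(85,200,255));k,l,s,ce=cv2.connectedComponentsWithStats(m)
i=1+s[1:,4].argmax();v,u=np.nonzero(l==i);P=np.array([fray(a,bb,.03,c) for a,bb in zip(u,v)])[:,:2];print("mat",cv2.minAreaRect((P*1000).astype(np.float32)),s[i])
for n in("top0","scene0"):
    im,d,c=load(n);h=cv2.cvtColor(im,cv2.COLOR_RGB2HSV);m=cv2.inRange(h,(55,60,80),(85,200,255));k,l,s,ce=cv2.connectedComponentsWithStats(m)
    i=1+s[1:,4].argmax();v,u=np.nonzero(l==i);P=np.array([ray(a,bb,.03,c) for a,bb in zip(u,v)])[:,:2];print("mat",n,cv2.minAreaRect((P*1000).astype(np.float32)),s[i])
E
```

```text
bar ((554.469970703125, 147.35643005371094), (136.18820190429688, 11.018534660339355), 8.86463737487793) 749
postA ((660.9007568359375, 163.08648681640625), (23.44785499572754, 19.52483367919922), 8.57968807220459) (np.int64(249), np.int64(276), np.int64(50), np.int64(81))
postB ((451.53082275390625, 131.4374237060547), (14.770602226257324, 19.55336570739746), 8.590326309204102) (np.int64(252), np.int64(273), np.int64(307), np.int64(319))
mat ((495.02825927734375, 234.4288787841797), (56.30532455444336, 144.92393493652344), 9.088226318359375) [ 149  176   98   39 2991]
mat top0 ((504.3822326660156, 234.77706909179688), (54.465919494628906, 146.0160675048828), 8.21866512298584) [123 182  51  24 882]
mat scene0 ((490.901611328125, 235.57763671875), (52.16844940185547, 145.52615356445312), 9.150094985961914) [351 250  62  31 714]
```

>>> {"name": "arm_command", "arguments": {"steps": [{"tx": 0, "ty": 0, "tz": -0.04, "wx": 0, "wy": 0, "wz": 0}, {"tx": 0, "ty": 0, "tz": -0.08, "wx": 0, "wy": 0, "wz": 0}, {"tx": 0, "ty": 0, "tz": -0.115, "wx": 0, "wy": 0, "wz": 0}, {"tx": 0, "ty": 0, "tz": -0.135, "wx": 0, "wy": 0, "wz": 0}, {"tx": 0, "ty": 0, "tz": -0.142, "wx": 0, "wy": 0, "wz": 0}, {"tx": 0, "ty": 0, "tz": -0.142, "wx": 0, "wy": 0, "wz": 0}]}}

```text
clock: 2.8
eef_pos: [0.5572, 0.1474, 0.1677]
tool_rot: [[0.989, 0.148, -0.001], [0.148, -0.989, -0.0], [-0.001, 0.0, -1.0]]
wrist_force: [1.6, 0.5, -0.0]
width: 0.998
```

>>> {"name": "arm_command", "arguments": {"steps": [{"tx": 0, "ty": 0, "tz": 0, "wx": 0, "wy": 0, "wz": 0}, {"tx": 0, "ty": 0, "tz": 0, "wx": 0, "wy": 0, "wz": 0}, {"tx": 0, "ty": 0, "tz": 0, "wx": 0, "wy": 0, "wz": 0}, {"tx": 0, "ty": 0, "tz": 0, "wx": 0, "wy": 0, "wz": 0}, {"tx": 0, "ty": 0, "tz": 0, "wx": 0, "wy": 0, "wz": 0}, {"tx": 0, "ty": 0, "tz": 0, "wx": 0, "wy": 0, "wz": 0}], "jaw": -1}}

```text
clock: 3.4
eef_pos: [0.5577, 0.1476, 0.1687]
tool_rot: [[0.989, 0.147, 0.001], [0.147, -0.989, 0.0], [0.001, -0.0, -1.0]]
wrist_force: [-0.4, -0.0, 3.1]
width: 0.118
```

>>> {"name": "arm_command", "arguments": {"steps": [{"tx": 0, "ty": 0, "tz": 0.01, "wx": 0, "wy": 0, "wz": 0}, {"tx": 0, "ty": 0, "tz": 0.025, "wx": 0, "wy": 0, "wz": 0}, {"tx": 0, "ty": 0, "tz": 0.04, "wx": 0, "wy": 0, "wz": 0}, {"tx": 0, "ty": 0, "tz": 0.055, "wx": 0, "wy": 0, "wz": 0}, {"tx": 0, "ty": 0, "tz": 0.07, "wx": 0, "wy": 0, "wz": 0}, {"tx": 0, "ty": 0, "tz": 0.08, "wx": 0, "wy": 0, "wz": 0}, {"tx": 0, "ty": 0, "tz": 0.088, "wx": 0, "wy": 0, "wz": 0}, {"tx": 0, "ty": 0, "tz": 0.095, "wx": 0, "wy": 0, "wz": 0}, {"tx": 0, "ty": 0, "tz": 0.098, "wx": 0, "wy": 0, "wz": 0}, {"tx": 0, "ty": 0, "tz": 0.098, "wx": 0, "wy": 0, "wz": 0}]}}

```text
clock: 4.4
eef_pos: [0.5545, 0.1471, 0.2615]
tool_rot: [[0.989, 0.147, -0.009], [0.147, -0.989, -0.002], [-0.009, 0.0, -1.0]]
wrist_force: [3.2, 3.0, -33.1]
width: 0.12
```

>>> {"name": "arm_command", "arguments": {"steps": [{"tx": 0, "ty": 0, "tz": 0, "wx": 0, "wy": 0, "wz": 0}, {"tx": 0, "ty": 0, "tz": 0, "wx": 0, "wy": 0, "wz": 0}, {"tx": 0, "ty": 0, "tz": 0, "wx": 0, "wy": 0, "wz": 0}]}}

```text
clock: 4.7
eef_pos: [0.5544, 0.1471, 0.2614]
tool_rot: [[0.989, 0.147, -0.009], [0.147, -0.989, -0.002], [-0.009, 0.0, -1.0]]
wrist_force: [3.3, 3.5, -32.7]
width: 0.115
```

Run:
```python
from h import *
shot("scene","s2");im,d,c=load("s2")
P=pts(d,c);h=cv2.cvtColor(im,cv2.COLOR_RGB2HSV);m=cv2.inRange(h,(0,190,90),(5,255,255))>0;m&=(P[...,2]>.15)&(P[...,1]>0);print(np.percentile(P[m],[50,95],axis=0),m.sum())
print(get_state()["effort"])
```

```text
[[0.58414042 0.15271814 0.27483916]
 [0.61994849 0.15953446 0.27699188]] 204
[ -1.3945549  -72.68293619 -45.37223339  -0.7368659    1.64038058
   0.17688557]
```

View pics/s2.png

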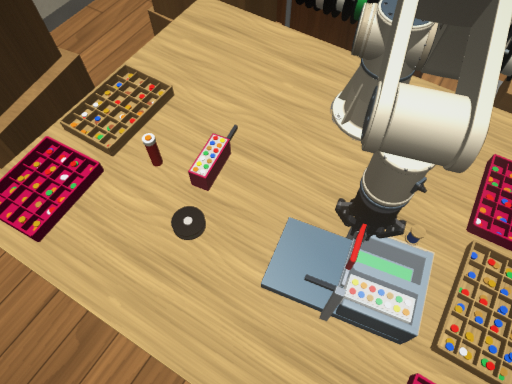

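>>> {"name": "arm_command", "arguments": {"steps": [{"tx": 0, "ty": 0, "tz": -0.005, "wx": 0, "wy": 0, "wz": 0}, {"tx": 0, "ty": 0, "tz": -0.005, "wx": 0, "wy": 0, "wz": 0}, {"tx": 0, "ty": 0, "tz": -0.005, "wx": 0, "wy": 0, "wz": 0}, {"tx": 0, "ty": 0, "tz": -0.005, "wx": 0, "wy": 0, "wz": 0}, {"tx": 0, "ty": 0, "tz": -0.005, "wx": 0, "wy": 0, "wz": 0}, {"tx": 0, "ty": 0, "tz": 0.02, "wx": 0, "wy": 0, "wz": 0}, {"tx": 0, "ty": 0, "tz": 0.06, "wx": 0, "wy": 0, "wz": 0}, {"tx": 0, "ty": 0, "tz": 0.1, "wx": 0, "wy": 0, "wz": 0}, {"tx": 0, "ty": 0, "tz": 0.1, "wx": 0, "wy": 0, "wz": 0}], "jaw": 1}}

```text
clock: 5.65
eef_pos: [0.5599, 0.1481, 0.3728]
tool_rot: [[0.989, 0.147, 0.01], [0.147, -0.989, 0.003], [0.01, -0.001, -1.0]]
wrist_force: [0.1, 0.3, 0.3]
width: 1.0
```

Run:
```python
from h import *
for n in("scene","top"):
    im,d,c=shot(n,n+"3");P=pts(d,c);h=cv2.cvtColor(im,cv2.COLOR_RGB2HSV);m=cv2.inRange(h,(0,190,90),(5,255,255))>0;m&=(P[...,2]>.15)&(P[...,1]>0);print(np.percentile(P[m],[50,90],axis=0),m.sum())
    r2=(P[...,0]>.36)&(P[...,0]<.65)&(P[...,1]>-.42)&(P[...,1]<-.2)
    for z in(.07,):
        m=r2&(P[...,2]>.06)&(P[...,2]<.085);v,u=np.nonzero(m)
        Q=np.array([ray(a,b,.07,c) for a,b in zip(u,v)])[:,:2];print(cv2.minAreaRect((Q*1000).astype(np.float32)))
    m=(P[...,0]<.36)&(P[...,0]>.25)&(P[...,1]>-.42)&(P[...,1]<-.2)&(h[...,2]<90);v,u=np.nonzero(m);Q=np.array([ray(a,b,.02,c) for a,b in zip(u,v)])[:,:2]
    print("handle",cv2.minAreaRect((Q*1000).astype(np.float32)),len(u))
```

```text
[[0.56353991 0.14911991 0.2747298 ]
 [0.61326175 0.15706303 0.27654623]] 311
((452.79241943359375, -311.2745361328125), (156.753662109375, 61.30149459838867), 7.528539657592773)
handle ((314.2511901855469, -329.1445007324219), (54.32073974609375, 12.37787914276123), 6.979620456695557) 54Traceback (most recent call last):
  File "<stdin>", line 3, in <module>
    return _quantile_unchecked(
        a, q, axis, out, overwrite_input, method, keepdims, weights)
    return _ureduce(a,
                    func=_quantile_ureduce_func,
    ...<5 lines>...
                    overwrite_input=overwrite_input,
                    method=method)
    r = func(a, **kwargs)
    result = _quantile(arr,
                       quantiles=q,
    ...<2 lines>...
                       out=out,
                       weights=wgt)
    slices_having_nans = np.isnan(arr[-1, ...])
                                  ~~~^^^^^^^^^
IndexError: index -1 is out of bounds for axis 0 with size 0
```

>>> {"name": "arm_command", "arguments": {"steps": [{"tx": -0.01, "ty": -0.045, "tz": 0, "wx": 0, "wy": 0, "wz": -1}, {"tx": -0.02, "ty": -0.09, "tz": 0, "wx": 0, "wy": 0, "wz": -1}, {"tx": -0.03, "ty": -0.135, "tz": 0, "wx": 0, "wy": 0, "wz": -1}, {"tx": -0.04, "ty": -0.18, "tz": -0.01, "wx": 0, "wy": 0, "wz": -1}, {"tx": -0.05, "ty": -0.22, "tz": -0.03, "wx": 0, "wy": 0, "wz": -1}, {"tx": -0.06, "ty": -0.26, "tz": -0.05, "wx": 0, "wy": 0, "wz": -1}, {"tx": -0.07, "ty": -0.3, "tz": -0.07, "wx": 0, "wy": 0, "wz": -1}, {"tx": -0.08, "ty": -0.34, "tz": -0.09, "wx": 0, "wy": 0, "wz": -1}, {"tx": -0.09, "ty": -0.38, "tz": -0.11, "wx": 0, "wy": 0, "wz": -1}, {"tx": -0.1, "ty": -0.42, "tz": -0.12, "wx": 0, "wy": 0, "wz": -1}, {"tx": -0.107, "ty": -0.462, "tz": -0.12, "wx": 0, "wy": 0, "wz": -1}, {"tx": -0.107, "ty": -0.462, "tz": -0.12, "wx": 0, "wy": 0, "wz": -1}]}}

```text
clock: 6.95
eef_pos: [0.4488, -0.3181, 0.2444]
tool_rot: [[0.992, 0.126, -0.002], [0.126, -0.992, 0.0], [-0.002, -0.0, -1.0]]
wrist_force: [1.4, 0.8, 0.1]
width: 0.999
```

>>> {"name": "arm_command", "arguments": {"steps": [{"tx": 0, "ty": 0, "tz": 0, "wx": 0, "wy": 0, "wz": 0}, {"tx": 0, "ty": 0, "tz": 0, "wx": 0, "wy": 0, "wz": 0}]}}

```text
clock: 7.15
eef_pos: [0.4501, -0.3135, 0.2454]
tool_rot: [[0.992, 0.13, -0.001], [0.13, -0.992, 0.001], [-0.001, -0.001, -1.0]]
wrist_force: [0.3, -0.7, -0.4]
width: 0.999
```

Run:
```python
from h import *
s=get_state();print(s["clock"],s["eef_pos"],s["tool_rot"].round(4),s["joint_positions"].round(1))
im,d,c=shot("wrist","w4");
```

```text
7.15 [ 0.45011276 -0.31354764  0.24543981] [[ 0.9916  0.1296 -0.0013]
 [ 0.1296 -0.9916  0.0013]
 [-0.0011 -0.0015 -1.    ]] [-35.   13.8 103.2   0.   63.1  47.5]
```

View pics/w4.png

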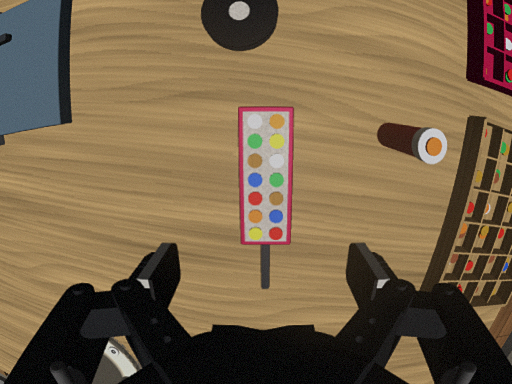

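Run:
```python
from h import *
im,d,c=load("w4");h=cv2.cvtColor(im,cv2.COLOR_RGB2HSV)
m=cv2.inRange(h,(155,120,60),(178,255,255));m[:,:225]=0;m[:,305:]=0;m[:95]=0;m[250:]=0
cs,_=cv2.findContours(m,cv2.RETR_EXTERNAL,cv2.CHAIN_APPROX_NONE);q=max(cs,key=cv2.contourArea)[:,0]
P=np.array([fray(a,b,.07,c) for a,b in q])[:,:2];print(cv2.minAreaRect((P*1000).astype(np.float32)))
print(fray(265,247,.02,c),fray(265.5,287,.02,c))
```

```text
((450.8590087890625, -316.17706298828125), (148.36361694335938, 54.927703857421875), 7.502490520477295)
[ 0.34889492 -0.32965105  0.02      ] [ 0.28620283 -0.33876525  0.02      ]
```

>>> {"name": "arm_command", "arguments": {"steps": [{"tx": 0.0007, "ty": -0.0025, "tz": -0.04, "wx": 0, "wy": 0, "wz": 0}, {"tx": 0.0007, "ty": -0.0025, "tz": -0.08, "wx": 0, "wy": 0, "wz": 0}, {"tx": 0.0007, "ty": -0.0025, "tz": -0.12, "wx": 0, "wy": 0, "wz": 0}, {"tx": 0.0007, "ty": -0.0025, "tz": -0.16, "wx": 0, "wy": 0, "wz": 0}, {"tx": 0.0007, "ty": -0.0025, "tz": -0.19, "wx": 0, "wy": 0, "wz": 0}, {"tx": 0.0007, "ty": -0.0025, "tz": -0.2, "wx": 0, "wy": 0, "wz": 0}, {"tx": 0.0007, "ty": -0.0025, "tz": -0.2, "wx": 0, "wy": 0, "wz": 0}]}}

```text
clock: 7.9
eef_pos: [0.4509, -0.3158, 0.0454]
tool_rot: [[0.991, 0.131, -0.002], [0.131, -0.991, 0.002], [-0.002, -0.002, -1.0]]
wrist_force: [0.2, -0.3, 0.1]
width: 1.0
```

>>> {"name": "arm_command", "arguments": {"steps": [{"tx": 0, "ty": 0, "tz": 0, "wx": 0, "wy": 0, "wz": 0}, {"tx": 0, "ty": 0, "tz": 0, "wx": 0, "wy": 0, "wz": 0}, {"tx": 0, "ty": 0, "tz": 0, "wx": 0, "wy": 0, "wz": 0}, {"tx": 0, "ty": 0, "tz": 0, "wx": 0, "wy": 0, "wz": 0}, {"tx": 0, "ty": 0, "tz": 0, "wx": 0, "wy": 0, "wz": 0}], "jaw": -1}}

```text
clock: 8.4
eef_pos: [0.4524, -0.3175, 0.0482]
tool_rot: [[0.992, 0.129, 0.003], [0.129, -0.992, -0.001], [0.002, 0.002, -1.0]]
wrist_force: [0.9, 2.8, 5.2]
width: 0.648
```

>>> {"name": "arm_command", "arguments": {"steps": [{"tx": 0, "ty": 0, "tz": 0.02, "wx": 0, "wy": 0, "wz": 0}, {"tx": 0, "ty": 0, "tz": 0.05, "wx": 0, "wy": 0, "wz": 0}, {"tx": 0, "ty": 0, "tz": 0.09, "wx": 0, "wy": 0, "wz": 0}, {"tx": 0, "ty": 0, "tz": 0.13, "wx": 0, "wy": 0, "wz": 0}, {"tx": 0, "ty": 0.02, "tz": 0.15, "wx": 0, "wy": 0, "wz": 0}, {"tx": 0, "ty": 0.05, "tz": 0.15, "wx": 0, "wy": 0, "wz": 0}, {"tx": 0, "ty": 0.09, "tz": 0.15, "wx": 0, "wy": 0, "wz": 3}, {"tx": 0, "ty": 0.12, "tz": 0.15, "wx": 0, "wy": 0, "wz": 10}, {"tx": 0, "ty": 0.14, "tz": 0.15, "wx": 0, "wy": 0, "wz": 18}, {"tx": 0, "ty": 0.15, "tz": 0.15, "wx": 0, "wy": 0, "wz": 26}, {"tx": 0, "ty": 0.15, "tz": 0.15, "wx": 0, "wy": 0, "wz": 34}, {"tx": 0, "ty": 0.15, "tz": 0.15, "wx": 0, "wy": 0, "wz": 41.1}]}}

```text
clock: 9.6
eef_pos: [0.4512, -0.1665, 0.1972]
tool_rot: [[0.657, 0.754, 0.001], [0.754, -0.657, -0.0], [0.0, 0.001, -1.0]]
wrist_force: [-0.0, -0.9, -3.6]
width: 0.651
```

>>> {"name": "arm_command", "arguments": {"steps": [{"tx": 0, "ty": 0, "tz": 0, "wx": 0, "wy": 0, "wz": 8}, {"tx": 0, "ty": 0, "tz": 0, "wx": 0, "wy": 0, "wz": 16}, {"tx": 0.01, "ty": 0, "tz": 0, "wx": 0, "wy": 0, "wz": 24}, {"tx": 0.02, "ty": 0, "tz": 0, "wx": 0, "wy": 0, "wz": 32}, {"tx": 0.035, "ty": 0.01, "tz": 0, "wx": 0, "wy": 0, "wz": 40}, {"tx": 0.05, "ty": 0.03, "tz": 0, "wx": 0, "wy": 0, "wz": 48}, {"tx": 0.065, "ty": 0.06, "tz": 0, "wx": 0, "wy": 0, "wz": 50}, {"tx": 0.075, "ty": 0.09, "tz": 0, "wx": 0, "wy": 0, "wz": 50}, {"tx": 0.075, "ty": 0.12, "tz": 0, "wx": 0, "wy": 0, "wz": 50}, {"tx": 0.075, "ty": 0.14, "tz": 0, "wx": 0, "wy": 0, "wz": 50}, {"tx": 0.075, "ty": 0.15, "tz": 0, "wx": 0, "wy": 0, "wz": 50}, {"tx": 0.075, "ty": 0.15, "tz": 0, "wx": 0, "wy": 0, "wz": 50}]}}

```text
clock: 10.8
eef_pos: [0.5262, -0.0162, 0.1968]
tool_rot: [[-0.15, 0.989, 0.001], [0.989, 0.15, 0.0], [-0.0, 0.001, -1.0]]
wrist_force: [0.7, 0.2, -4.3]
width: 0.644
```

Run:
```python
from h import *
s=get_state();print(s["clock"],s["eef_pos"],s["tool_rot"].round(4),s["joint_positions"].round(1),s["wrist_force"],s["width"])
shot("wrist","w5");shot("scene","s5");
```

```text
10.8 [ 0.52615701 -0.01623794  0.19684784] [[-1.501e-01  9.887e-01  7.000e-04]
 [ 9.887e-01  1.501e-01  0.000e+00]
 [-1.000e-04  7.000e-04 -1.000e+00]] [ -1.9  15.  108.6   0.   56.4 -10.6] [ 0.70161658  0.20126749 -4.26172188] 0.6442612682801881
```

View pics/w5.png

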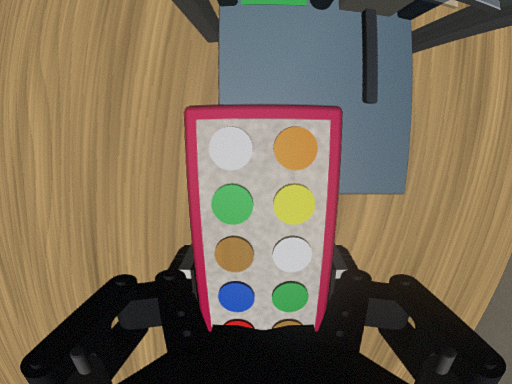

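View pics/s5.png

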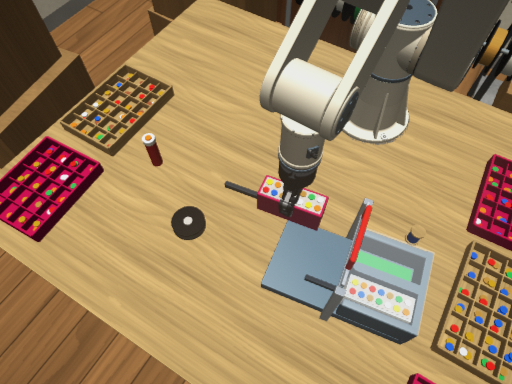

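Run:
```python
import cv2
a=cv2.imread("pics/s5.png")
cv2.imwrite("pics/c5.png",cv2.resize(a[100:240,210:370],None,fx=4.5,fy=4.2,interpolation=cv2.INTER_CUBIC))
a=cv2.imread("pics/s2.png")
cv2.imwrite("pics/c6.png",cv2.resize(a[140:260,320:460],None,fx=5,fy=5,interpolation=cv2.INTER_CUBIC))
from h import *
im,d,c=load("s5")
s=np.array([0.526,-.0162,.1968])+.072*np.array([-.15,.989,0])+[0,0,.124]
q=c[0]@(c[1]@s+c[2]);print(q[:2]/q[2])
im,d,c=load("s2");s=np.array([.5575,.147,.262])+.072*np.array([.989,.149,0])+[0,0,.124]
q=c[0]@(c[1]@s+c[2]);print(q[:2]/q[2])
```

```text
[331.36664291 180.95104775]
[364.91913448 238.06702891]
```

View pics/c5.png

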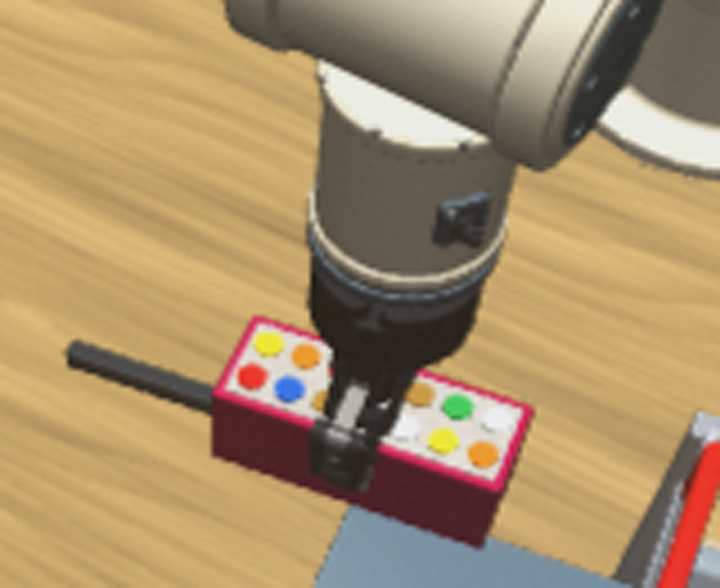

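View pics/c6.png

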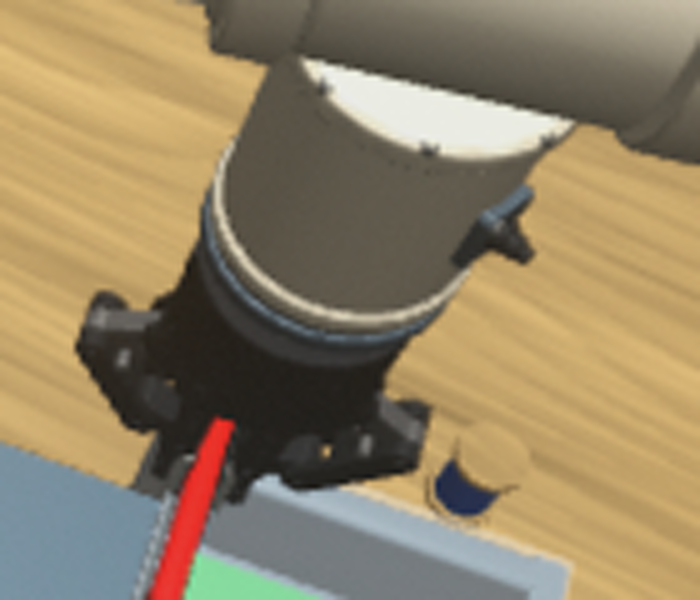

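Run:
```python
from h import *
im,d,c=load("w5")
a=fray(187,107,.2215,c);b=fray(341,107,.2215,c);print(a,b,np.linalg.norm(a-b),np.degrees(np.arctan2(*(b-a)[[1,0]])));m=(a+b)/2
u=np.array([-.1495,.9888,0]);print("centre",m-.075*u)
for q in((219,193),(405,193),(364,100),(377,100)):print(q,fray(*q,.03 if q[1]>150 else .05,c))
```

```text
[0.4896514  0.05242589 0.2215    ] [0.54096349 0.06026088 0.2215    ] 0.0519068132777031 8.681592457640846
centre [ 0.52651994 -0.01781661  0.2215    ]
(219, 193) [ 0.48348483 -0.03478243  0.03      ]
(405, 193) [ 0.68316834 -0.00435923  0.03      ]
(364, 100) [0.60667592 0.08101867 0.05      ]
(377, 100) [0.61964042 0.08399554 0.05      ]
```

>>> {"name": "arm_command", "arguments": {"steps": [{"tx": 0, "ty": 0.03, "tz": 0, "wx": 0, "wy": 0, "wz": 0}, {"tx": 0, "ty": 0.055, "tz": 0, "wx": 0, "wy": 0, "wz": 0}, {"tx": 0, "ty": 0.065, "tz": -0.02, "wx": 0, "wy": 0, "wz": 0}, {"tx": 0, "ty": 0.0655, "tz": -0.05, "wx": 0, "wy": 0, "wz": 0}, {"tx": 0, "ty": 0.0655, "tz": -0.08, "wx": 0, "wy": 0, "wz": 0}, {"tx": 0, "ty": 0.0655, "tz": -0.1, "wx": 0, "wy": 0, "wz": 0}, {"tx": 0, "ty": 0.0655, "tz": -0.11, "wx": 0, "wy": 0, "wz": 0}, {"tx": 0, "ty": 0.0655, "tz": -0.115, "wx": 0, "wy": 0, "wz": 0}, {"tx": 0, "ty": 0.0655, "tz": -0.117, "wx": 0, "wy": 0, "wz": 0}, {"tx": 0, "ty": 0.0655, "tz": -0.117, "wx": 0, "wy": 0, "wz": 0}]}}

```text
clock: 11.9
eef_pos: [0.5269, 0.0482, 0.0799]
tool_rot: [[-0.148, 0.989, 0.001], [0.989, 0.148, 0.0], [-0.0, 0.001, -1.0]]
wrist_force: [0.4, 0.6, -4.3]
width: 0.651
```

>>> {"name": "arm_command", "arguments": {"steps": [{"tx": 0, "ty": 0, "tz": -0.0015, "wx": 0, "wy": 0, "wz": 0}, {"tx": 0, "ty": 0, "tz": -0.0025, "wx": 0, "wy": 0, "wz": 0}, {"tx": 0, "ty": 0, "tz": -0.0025, "wx": 0, "wy": 0, "wz": 0}]}}

```text
clock: 12.2
eef_pos: [0.527, 0.0485, 0.0782]
tool_rot: [[-0.149, 0.989, 0.002], [0.989, 0.149, 0.0], [-0.0, 0.002, -1.0]]
wrist_force: [-2.6, -2.2, 7.0]
width: 0.647
```

>>> {"name": "arm_command", "arguments": {"steps": [{"tx": 0, "ty": 0, "tz": 0, "wx": 0, "wy": 0, "wz": 0}, {"tx": 0, "ty": 0, "tz": 0, "wx": 0, "wy": 0, "wz": 0}, {"tx": 0, "ty": 0, "tz": 0, "wx": 0, "wy": 0, "wz": 0}, {"tx": 0, "ty": 0, "tz": 0, "wx": 0, "wy": 0, "wz": 0}, {"tx": 0, "ty": 0, "tz": 0.03, "wx": 0, "wy": 0, "wz": 0}, {"tx": 0, "ty": 0, "tz": 0.07, "wx": 0, "wy": 0, "wz": 0}, {"tx": 0, "ty": 0, "tz": 0.11, "wx": 0, "wy": 0, "wz": 0}, {"tx": 0.007, "ty": -0.045, "tz": 0.13, "wx": 0, "wy": 0, "wz": 0}, {"tx": 0.014, "ty": -0.09, "tz": 0.13, "wx": 0, "wy": 0, "wz": 0}, {"tx": 0.021, "ty": -0.135, "tz": 0.13, "wx": 0, "wy": 0, "wz": 0}, {"tx": 0.023, "ty": -0.155, "tz": 0.13, "wx": 0, "wy": 0, "wz": 0}, {"tx": 0.023, "ty": -0.155, "tz": 0.13, "wx": 0, "wy": 0, "wz": 0}], "jaw": 1}}

```text
clock: 13.4
eef_pos: [0.5494, -0.1091, 0.2068]
tool_rot: [[-0.146, 0.989, 0.0], [0.989, 0.146, -0.001], [-0.001, 0.0, -1.0]]
wrist_force: [-0.5, 0.6, -1.3]
width: 1.001
```

Run:
```python
from h import *
s=get_state();print(s["clock"],s["eef_pos"],s["tool_rot"].round(4),s["joint_positions"].round(1))
shot("wrist","w6");shot("scene","s6")
im,d,c=load("s6");P=pts(d,c);h=cv2.cvtColor(im,cv2.COLOR_RGB2HSV);m=cv2.inRange(h,(0,190,90),(5,255,255))>0;m&=(P[...,2]>.15)&(P[...,1]>0);print(np.percentile(P[m],[50,90],axis=0),m.sum())
```

```text
13.4 [ 0.54944631 -0.1090588   0.20675405] [[-1.457e-01  9.893e-01  3.000e-04]
 [ 9.893e-01  1.457e-01 -6.000e-04]
 [-6.000e-04  2.000e-04 -1.000e+00]] [-11.4  17.2 104.1  -0.   58.7 -19.7]
[[0.56318468 0.14925131 0.27470821]
 [0.61309655 0.15712063 0.27665189]] 307
```

View pics/w6.png

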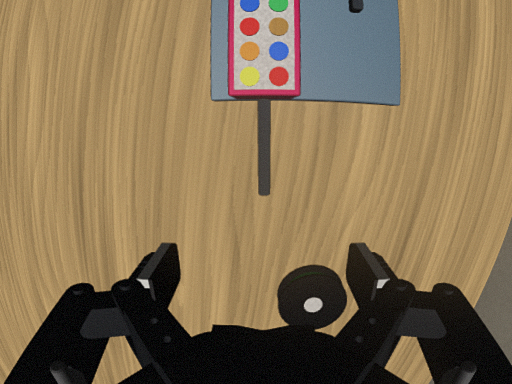

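View pics/s6.png

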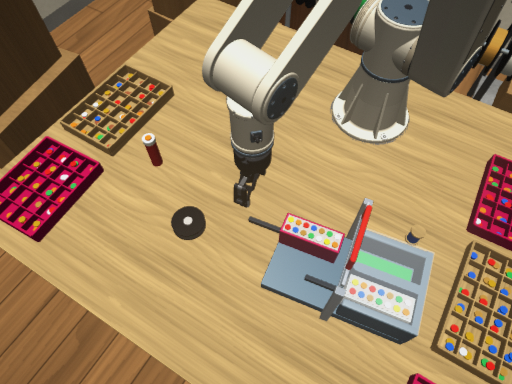

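Run:
```python
from h import *
im,d,c=load("w6")
O=np.array([.5575,.1473]);ux=np.array([-.1495,.9888]);uy=np.array([-.9888,-.1495])
def cs(p):r=p[:2]-O;return np.round([r@ux,r@uy],4)
for nm,u,v,z in(("tailL",229,94,.1),("tailR",300,94,.1),("hEnd",264.5,194,.05),("hbase",264,101,.05),("ledgeL",212,103,.03),("ledgeR",399,103,.03)):
    p=fray(u,v,z,c);print(nm,p.round(4),cs(p))
g=cv2.cvtColor(im,cv2.COLOR_RGB2HSV)[...,2]
for v in(120,150,180):
    r=np.nonzero(g[v,250:280]<95)[0]+250;print(v,r.min(),r.max(),cs(fray(r.mean(),v,.05,c)))
im,d,c=load("s6");P=pts(d,c);k=(P[...,2]>.09)&(P[...,2]<.11)&(P[...,1]<.14)&(P[...,1]>-.06)&(P[...,0]<.6)&(P[...,0]>.45);q=P[k]
r=cv2.minAreaRect((q[:,:2]*1000).astype(np.float32));print(r,cs(np.array(r[0])/1000))
```

```text
tailL [ 0.5114 -0.0295  0.1   ] [-0.1679  0.072 ]
tailR [ 0.5652 -0.0215  0.1   ] [-0.168   0.0176]
hEnd [ 0.5525 -0.1189  0.05  ] [-0.2624  0.0448]
hbase [ 0.5388 -0.0298  0.05  ] [-0.1724  0.045 ]
ledgeL [ 0.4872 -0.038   0.03  ] [-0.1727  0.0972]
ledgeR [ 0.6809 -0.0033  0.03  ] [-0.1674 -0.0995]
120 258 269 [-0.1903  0.0455]
150 258 269 [-0.2189  0.0456]
180 259 269 [-0.2483  0.0452]
((508.5157165527344, 56.597381591796875), (92.63301849365234, 169.8905792236328), 8.565753936767578) [-0.0824  0.062 ]
```

>>> {"name": "arm_command", "arguments": {"steps": [{"tx": 0, "ty": 0, "tz": 0, "wx": 6, "wy": 0.9, "wz": 0}, {"tx": 0, "ty": 0, "tz": 0, "wx": 12, "wy": 1.8, "wz": 0}, {"tx": 0, "ty": 0, "tz": 0, "wx": 18, "wy": 2.7, "wz": 0}, {"tx": 0, "ty": 0, "tz": 0, "wx": 24, "wy": 3.6, "wz": 0}, {"tx": 0, "ty": 0, "tz": 0, "wx": 24.7, "wy": 3.7, "wz": 0}, {"tx": 0, "ty": 0, "tz": 0, "wx": 24.7, "wy": 3.7, "wz": 0}]}}

```text
clock: 14.1
eef_pos: [0.549, -0.1061, 0.2061]
tool_rot: [[-0.134, 0.989, -0.064], [0.897, 0.148, 0.416], [0.421, -0.001, -0.907]]
wrist_force: [0.6, -0.1, -0.5]
width: 0.999
```

Run:
```python
from h import *
s=get_state();print(s["clock"],s["eef_pos"],s["tool_rot"].round(4),s["joint_positions"].round(1))
```

```text
14.1 [ 0.54900489 -0.10614262  0.20611115] [[-0.1339  0.9889 -0.0637]
 [ 0.8971  0.1483  0.4163]
 [ 0.4211 -0.0014 -0.907 ]] [-23.1  24.   98.2  22.   72.8 -41. ]
```

>>> {"name": "arm_command", "arguments": {"steps": [{"tx": 0.001, "ty": 0, "tz": -0.04, "wx": 0, "wy": 0, "wz": 0}, {"tx": 0.001, "ty": 0, "tz": -0.08, "wx": 0, "wy": 0, "wz": 0}, {"tx": 0.001, "ty": 0, "tz": -0.12, "wx": 0, "wy": 0, "wz": 0}, {"tx": 0.001, "ty": 0, "tz": -0.14, "wx": 0, "wy": 0, "wz": 0}, {"tx": 0.001, "ty": 0, "tz": -0.15, "wx": 0, "wy": 0, "wz": 0}, {"tx": 0.001, "ty": 0, "tz": -0.15, "wx": 0, "wy": 0, "wz": 0}, {"tx": 0.001, "ty": 0, "tz": -0.15, "wx": 0, "wy": 0, "wz": 0}]}}

```text
clock: 14.8
eef_pos: [0.551, -0.1062, 0.058]
tool_rot: [[-0.136, 0.989, -0.062], [0.897, 0.149, 0.416], [0.421, 0.001, -0.907]]
wrist_force: [-0.1, 0.1, 0.4]
width: 1.001
```

>>> {"name": "arm_command", "arguments": {"steps": [{"tx": 0, "ty": 0, "tz": 0, "wx": 0, "wy": 0, "wz": 0}, {"tx": 0, "ty": 0, "tz": 0, "wx": 0, "wy": 0, "wz": 0}, {"tx": 0, "ty": 0, "tz": 0, "wx": 0, "wy": 0, "wz": 0}, {"tx": 0, "ty": 0, "tz": 0, "wx": 0, "wy": 0, "wz": 0}, {"tx": 0, "ty": 0, "tz": 0, "wx": 0, "wy": 0, "wz": 0}, {"tx": 0, "ty": 0, "tz": 0, "wx": 0, "wy": 0, "wz": 0}], "jaw": -1}}

```text
clock: 15.4
eef_pos: [0.5504, -0.1067, 0.0571]
tool_rot: [[-0.135, 0.989, -0.062], [0.896, 0.148, 0.418], [0.422, 0.0, -0.907]]
wrist_force: [-0.5, -1.3, 4.5]
width: 0.117
```

Run:
```python
from h import *
s=get_state();print(s["clock"],s["eef_pos"],s["wrist_force"],s["wrist_torque"])
shot("wrist","w7");shot("scene","s7")
```

```text
15.4 [ 0.55035411 -0.10674018  0.05706524] [-0.50170666 -1.27648772  4.50380826] [-0.13450344  0.12458938  0.07206836]
```

View pics/w7.png

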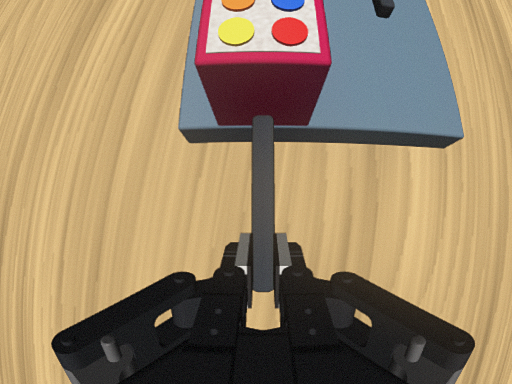

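View pics/s7.png

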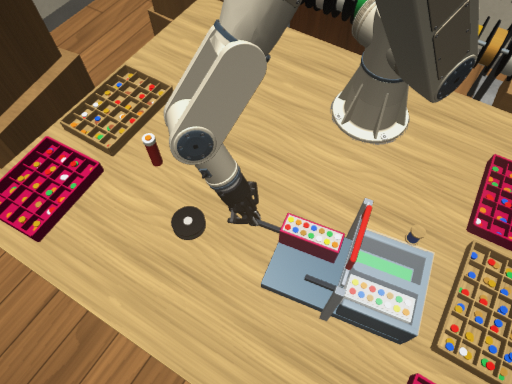

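>>> {"name": "arm_command", "arguments": {"steps": [{"tx": -0.0015, "ty": 0.0099, "tz": 0, "wx": 0, "wy": 0, "wz": 0}, {"tx": -0.0037, "ty": 0.0247, "tz": 0, "wx": 0, "wy": 0, "wz": 0}, {"tx": -0.006, "ty": 0.0396, "tz": 0, "wx": 0, "wy": 0, "wz": 0}, {"tx": -0.0082, "ty": 0.0544, "tz": 0, "wx": 0, "wy": 0, "wz": 0}, {"tx": -0.0105, "ty": 0.0692, "tz": 0, "wx": 0, "wy": 0, "wz": 0}, {"tx": -0.0127, "ty": 0.084, "tz": 0, "wx": 0, "wy": 0, "wz": 0}, {"tx": -0.015, "ty": 0.0989, "tz": 0, "wx": 0, "wy": 0, "wz": 0}, {"tx": -0.015, "ty": 0.0989, "tz": 0, "wx": 0, "wy": 0, "wz": 0}]}}

```text
clock: 16.3
eef_pos: [0.5352, -0.0062, 0.0571]
tool_rot: [[-0.135, 0.989, -0.063], [0.896, 0.149, 0.418], [0.423, 0.0, -0.906]]
wrist_force: [0.9, 4.3, 2.2]
width: 0.12
```

Run:
```python
from h import *
s=get_state();print(s["clock"],s["eef_pos"],s["tool_rot"].round(3).tolist(),s["wrist_force"],s["wrist_torque"],s["joint_positions"].round(1))
shot("wrist","w8");shot("scene","s8")
```

```text
16.3 [ 0.53515403 -0.00619819  0.05711939] [[-0.135, 0.989, -0.063], [0.896, 0.149, 0.418], [0.423, 0.0, -0.906]] [0.94266512 4.34879341 2.1813668 ] [ 0.54204747 -0.11888812 -0.19120213] [-14.5  32.8 108.2  29.1  53.1 -43.6]
```

View pics/w8.png

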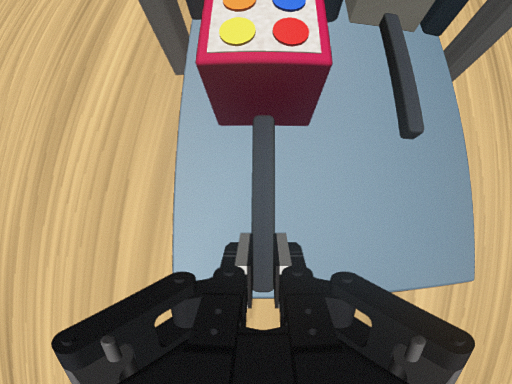

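View pics/s8.png

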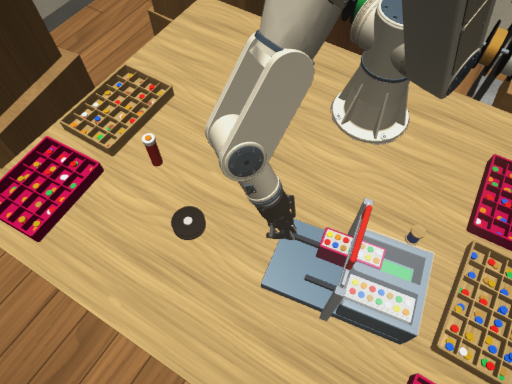

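>>> {"name": "arm_command", "arguments": {"steps": [{"tx": -0.0017, "ty": 0.0099, "tz": 0, "wx": 0, "wy": 0, "wz": 0}, {"tx": -0.004, "ty": 0.0247, "tz": 0, "wx": 0, "wy": 0, "wz": 0}, {"tx": -0.0064, "ty": 0.0396, "tz": 0, "wx": 0, "wy": 0, "wz": 0}, {"tx": -0.0087, "ty": 0.0544, "tz": 0, "wx": 0, "wy": 0, "wz": 0}, {"tx": -0.0108, "ty": 0.0672, "tz": 0, "wx": 0, "wy": 0, "wz": 0}, {"tx": -0.0125, "ty": 0.0781, "tz": 0, "wx": 0, "wy": 0, "wz": 0}, {"tx": -0.0125, "ty": 0.0781, "tz": 0, "wx": 0, "wy": 0, "wz": 0}]}}

```text
clock: 17.1
eef_pos: [0.523, 0.071, 0.057]
tool_rot: [[-0.135, 0.989, -0.062], [0.896, 0.148, 0.418], [0.422, 0.001, -0.906]]
wrist_force: [0.5, 4.8, 2.9]
width: 0.118
```

>>> {"name": "arm_command", "arguments": {"steps": [{"tx": -0.0003, "ty": 0.002, "tz": 0, "wx": 0, "wy": 0, "wz": 0}, {"tx": -0.0006, "ty": 0.004, "tz": 0, "wx": 0, "wy": 0, "wz": 0}, {"tx": -0.0009, "ty": 0.006, "tz": 0, "wx": 0, "wy": 0, "wz": 0}, {"tx": -0.0009, "ty": 0.006, "tz": 0, "wx": 0, "wy": 0, "wz": 0}]}}

```text
clock: 17.5
eef_pos: [0.5226, 0.0755, 0.0569]
tool_rot: [[-0.135, 0.989, -0.061], [0.897, 0.148, 0.417], [0.421, 0.001, -0.907]]
wrist_force: [0.7, -3.7, 4.6]
width: 0.119
```

>>> {"name": "arm_command", "arguments": {"steps": [{"tx": -0.0002, "ty": 0.0015, "tz": 0, "wx": 0, "wy": 0, "wz": 0}, {"tx": -0.0004, "ty": 0.003, "tz": 0, "wx": 0, "wy": 0, "wz": 0}, {"tx": -0.0004, "ty": 0.003, "tz": 0, "wx": 0, "wy": 0, "wz": 0}]}}

```text
clock: 17.8
eef_pos: [0.5223, 0.0783, 0.0568]
tool_rot: [[-0.135, 0.989, -0.061], [0.897, 0.148, 0.416], [0.421, 0.002, -0.907]]
wrist_force: [1.2, -5.6, 6.9]
width: 0.117
```

Run:
```python
from h import *
s=get_state();print(s["clock"],s["eef_pos"],s["wrist_force"],s["wrist_torque"])
shot("wrist","w9");shot("top","t9");shot("scene","s9")
```

```text
17.8 [0.52226672 0.07833676 0.05684659] [ 1.1622307  -5.60097436  6.94132261] [-0.36412066 -0.12219415 -0.06998862]
```

View pics/w9.png

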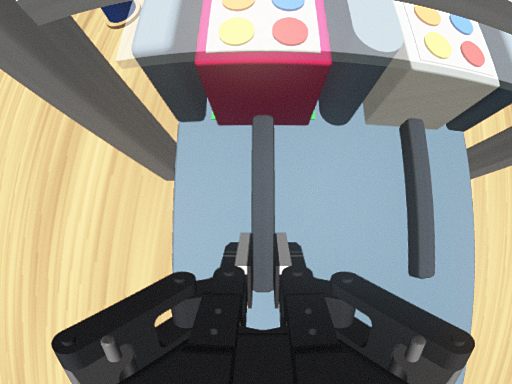

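View pics/s9.png

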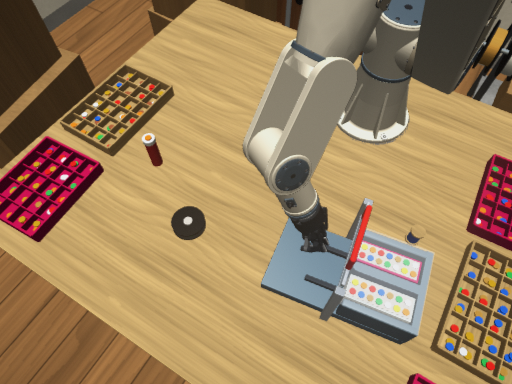

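View pics/t9.png

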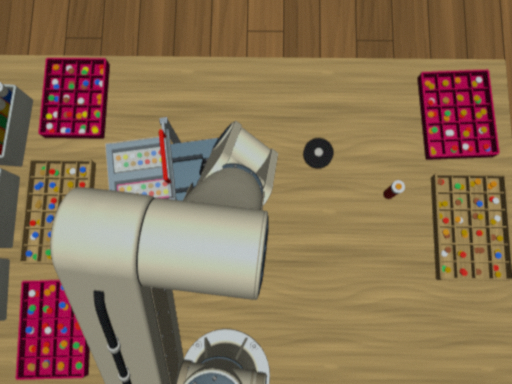

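Run:
```python
from h import *
im,d,c=load("w9")
cv2.imwrite("pics/c9.png",cv2.resize(im[90:300,170:450,::-1],None,fx=2.8,fy=2.8,interpolation=cv2.INTER_CUBIC))
O=np.array([.5575,.1473]);ux=np.array([-.1495,.9888]);uy=np.array([-.9888,-.1495])
def cs(p):r=p[:2]-O;return np.round([r@ux,r@uy],4)
for nm,u,v,z in(("nb hend top",421,271,.05),("nb hbase",413,120,.05),("our hbase",263,117,.05),("our hend",263,290,.05),("tail bot",240,124,.03),("nb tail bot",385,124,.03),("mat",216,119,.03)):
    print(nm,cs(fray(u,v,z,c)))
```

```text
nb hend top [-0.0703 -0.0424]
nb hbase [ 0.0176 -0.0444]
our hbase [0.0153 0.0451]
our hend [-0.0758  0.0453]
tail bot [0.0194 0.0592]
nb tail bot [ 0.022  -0.0343]
mat [0.0231 0.0742]
```

View pics/c9.png

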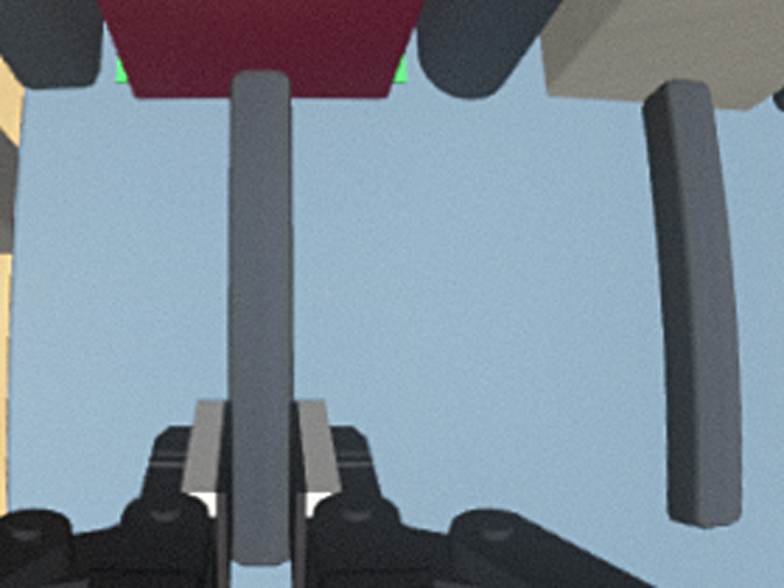

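>>> {"name": "arm_command", "arguments": {"steps": [{"tx": -0.0002, "ty": 0.001, "tz": 0, "wx": 0, "wy": 0, "wz": 0}, {"tx": -0.0003, "ty": 0.002, "tz": 0, "wx": 0, "wy": 0, "wz": 0}, {"tx": -0.0003, "ty": 0.002, "tz": 0, "wx": 0, "wy": 0, "wz": 0}]}}

```text
clock: 18.25
eef_pos: [0.522, 0.0803, 0.0568]
tool_rot: [[-0.135, 0.989, -0.061], [0.897, 0.148, 0.416], [0.421, 0.002, -0.907]]
wrist_force: [0.7, -6.0, 6.6]
width: 0.118
```

>>> {"name": "arm_command", "arguments": {"steps": [{"tx": -0.0001, "ty": 0.001, "tz": 0, "wx": 0, "wy": 0, "wz": 0}, {"tx": -0.0002, "ty": 0.0015, "tz": 0, "wx": 0, "wy": 0, "wz": 0}, {"tx": -0.0002, "ty": 0.0015, "tz": 0, "wx": 0, "wy": 0, "wz": 0}]}}

```text
clock: 18.55
eef_pos: [0.522, 0.0807, 0.0568]
tool_rot: [[-0.136, 0.989, -0.06], [0.898, 0.148, 0.415], [0.419, 0.002, -0.908]]
wrist_force: [-0.5, -13.3, 8.0]
width: 0.12
```

Run:
```python
from h import *
s=get_state();print(s["clock"],s["eef_pos"],s["wrist_force"],s["wrist_torque"])
im,d,c=shot("wrist","w10")
cv2.imwrite("pics/c10.png",cv2.resize(im[90:300,170:450,::-1],None,fx=2.8,fy=2.8,interpolation=cv2.INTER_CUBIC))
```

```text
18.55 [0.52200552 0.08070342 0.05682006] [ -0.50024313 -13.31030789   7.98027529] [-1.49720581  0.19038232  0.17714423]
```

View pics/c10.png

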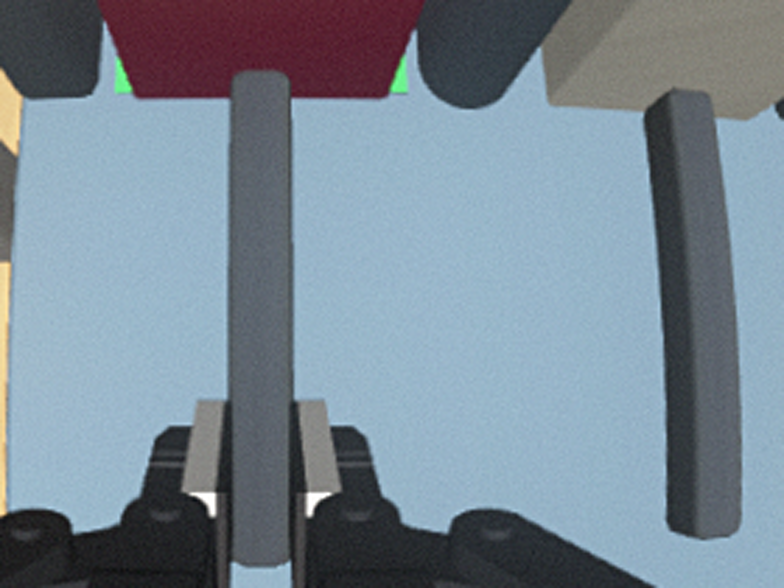

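>>> {"name": "arm_command", "arguments": {"steps": [{"tx": 0, "ty": 0, "tz": 0, "wx": 0, "wy": 0, "wz": 0}, {"tx": 0, "ty": 0, "tz": 0, "wx": 0, "wy": 0, "wz": 0}, {"tx": 0, "ty": 0, "tz": 0, "wx": 0, "wy": 0, "wz": 0}, {"tx": 0, "ty": 0, "tz": 0, "wx": 0, "wy": 0, "wz": 0}, {"tx": 0.002, "ty": -0.012, "tz": 0.027, "wx": 0, "wy": 0, "wz": 0}, {"tx": 0.004, "ty": -0.028, "tz": 0.062, "wx": 0, "wy": 0, "wz": 0}, {"tx": 0.008, "ty": -0.05, "tz": 0.1, "wx": 0, "wy": 0, "wz": 0}, {"tx": 0.01, "ty": -0.07, "tz": 0.14, "wx": 0, "wy": 0, "wz": 0}, {"tx": 0.012, "ty": -0.09, "tz": 0.18, "wx": 0, "wy": 0, "wz": 0}, {"tx": 0.014, "ty": -0.1, "tz": 0.22, "wx": 0, "wy": 0, "wz": 0}, {"tx": 0.014, "ty": -0.1, "tz": 0.26, "wx": 0, "wy": 0, "wz": 0}, {"tx": 0.014, "ty": -0.1, "tz": 0.29, "wx": 0, "wy": 0, "wz": 0}], "jaw": 1}}

```text
clock: 19.8
eef_pos: [0.5352, -0.0174, 0.3493]
tool_rot: [[-0.135, 0.989, -0.061], [0.897, 0.148, 0.417], [0.422, 0.002, -0.907]]
wrist_force: [0.3, -0.1, -0.1]
width: 0.999
```

Run:
```python
from h import *
s=get_state();print(s["clock"],s["eef_pos"],s["tool_rot"].round(3).tolist(),s["joint_positions"].round(1),s["wrist_force"])
im,d,c=shot("wrist","w11");im,d,c=shot("scene","s11")
P=pts(d,c);h=cv2.cvtColor(im,cv2.COLOR_RGB2HSV);m=cv2.inRange(h,(0,190,90),(5,255,255))>0;m&=(P[...,2]>.15)&(P[...,1]>0);print(np.percentile(P[m],[50,90],axis=0),m.sum())
```

```text
19.8 [ 0.53516031 -0.01741634  0.34928977] [[-0.135, 0.989, -0.061], [0.897, 0.148, 0.417], [0.422, 0.002, -0.907]] [-15.5  12.4  95.3  22.8  83.5 -28.9] [ 0.32963041 -0.06053276 -0.08606542]
[[0.56400521 0.14920088 0.2748058 ]
 [0.61316242 0.15710667 0.27651797]] 306
```

View pics/w11.png

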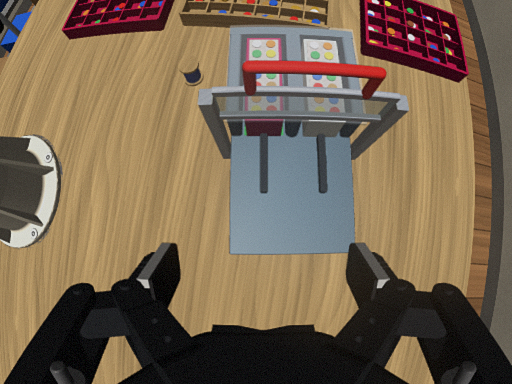

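>>> {"name": "arm_command", "arguments": {"steps": [{"tx": 0, "ty": 0, "tz": 0.01, "wx": -6, "wy": -0.9, "wz": 0}, {"tx": 0, "ty": 0, "tz": 0.03, "wx": -12, "wy": -1.8, "wz": 0}, {"tx": 0, "ty": 0, "tz": 0.03, "wx": -18, "wy": -2.7, "wz": 0}, {"tx": 0, "ty": 0, "tz": 0.03, "wx": -24, "wy": -3.6, "wz": 0}, {"tx": 0, "ty": 0, "tz": 0.03, "wx": -24.7, "wy": -3.7, "wz": 0}, {"tx": 0, "ty": 0, "tz": 0.03, "wx": -24.7, "wy": -3.7, "wz": 0}]}}

```text
clock: 20.5
eef_pos: [0.5345, -0.016, 0.376]
tool_rot: [[-0.151, 0.989, -0.002], [0.989, 0.151, 0.002], [0.002, -0.002, -1.0]]
wrist_force: [-0.2, -0.5, -0.6]
width: 0.997
```

>>> {"name": "arm_command", "arguments": {"steps": [{"tx": 0, "ty": 0.02, "tz": 0, "wx": 0, "wy": 0, "wz": -8}, {"tx": 0.005, "ty": 0.04, "tz": 0, "wx": 0, "wy": 0, "wz": -16}, {"tx": 0.01, "ty": 0.06, "tz": 0, "wx": 0, "wy": 0, "wz": -24}, {"tx": 0.012, "ty": 0.08, "tz": 0, "wx": 0, "wy": 0, "wz": -32}, {"tx": 0.014, "ty": 0.1, "tz": 0, "wx": 0, "wy": 0, "wz": -40}, {"tx": 0.016, "ty": 0.12, "tz": 0, "wx": 0, "wy": 0, "wz": -48}, {"tx": 0.018, "ty": 0.14, "tz": 0, "wx": 0, "wy": 0, "wz": -56}, {"tx": 0.02, "ty": 0.155, "tz": 0, "wx": 0, "wy": 0, "wz": -64}, {"tx": 0.022, "ty": 0.165, "tz": 0, "wx": 0, "wy": 0, "wz": -72}, {"tx": 0.022, "ty": 0.165, "tz": 0, "wx": 0, "wy": 0, "wz": -80}, {"tx": 0.022, "ty": 0.165, "tz": 0, "wx": 0, "wy": 0, "wz": -88}, {"tx": 0.022, "ty": 0.165, "tz": 0, "wx": 0, "wy": 0, "wz": -90}]}}

```text
clock: 21.7
eef_pos: [0.557, 0.1473, 0.3756]
tool_rot: [[0.99, 0.143, -0.003], [0.143, -0.99, 0.002], [-0.003, -0.002, -1.0]]
wrist_force: [-0.7, -0.1, -0.6]
width: 0.998
```

>>> {"name": "arm_command", "arguments": {"steps": [{"tx": 0, "ty": 0, "tz": 0, "wx": 0, "wy": 0, "wz": 0}, {"tx": 0, "ty": 0, "tz": 0, "wx": 0, "wy": 0, "wz": 0}]}}

```text
clock: 21.9
eef_pos: [0.557, 0.1473, 0.3761]
tool_rot: [[0.989, 0.149, -0.002], [0.149, -0.989, 0.001], [-0.002, -0.001, -1.0]]
wrist_force: [0.2, 0.2, -0.3]
width: 1.003
```

Run:
```python
from h import *
s=get_state();print(s["clock"],s["eef_pos"],s["tool_rot"].round(4).tolist(),s["joint_positions"].round(1),s["wrist_force"])
im,d,c=shot("wrist","w12");h=cv2.cvtColor(im,cv2.COLOR_RGB2HSV)
m=cv2.inRange(h,(0,190,90),(5,255,255));m[:,:240]=0;m[:,290:]=0;m[:60]=0;m[290:]=0
v,u=np.nonzero(m);P=np.array([fray(a,b,.268,c) for a,b in zip(u,v)])[:,:2];print(cv2.minAreaRect((P*1000).astype(np.float32)),u.min(),u.max(),v.min(),v.max())
```

```text
21.9 [0.55702482 0.14733197 0.3760815 ] [[0.9888, 0.1491, -0.0017], [0.1491, -0.9888, 0.0009], [-0.0016, -0.0011, -1.0]] [14.6 10.4 90.7  0.1 78.9 96. ] [ 0.20193955  0.18015589 -0.29461594]
((557.7764282226562, 146.78457641601562), (131.93435668945312, 10.685400009155273), 8.227570533752441) 257 269 116 268
```

View pics/w12.png

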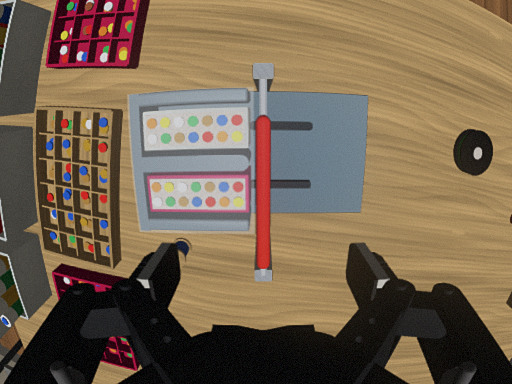

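>>> {"name": "arm_command", "arguments": {"steps": [{"tx": 0, "ty": 0, "tz": -0.04, "wx": 0, "wy": 0, "wz": 0}, {"tx": 0, "ty": 0, "tz": -0.08, "wx": 0, "wy": 0, "wz": 0}, {"tx": 0, "ty": 0, "tz": -0.1, "wx": 0, "wy": 0, "wz": 0}, {"tx": 0, "ty": 0, "tz": -0.108, "wx": 0, "wy": 0, "wz": 0}, {"tx": 0, "ty": 0, "tz": -0.108, "wx": 0, "wy": 0, "wz": 0}]}}

```text
clock: 22.45
eef_pos: [0.5567, 0.1477, 0.268]
tool_rot: [[0.989, 0.149, -0.002], [0.149, -0.989, -0.0], [-0.002, -0.0, -1.0]]
wrist_force: [-0.7, -0.5, 0.3]
width: 0.999
```

>>> {"name": "arm_command", "arguments": {"steps": [{"tx": 0, "ty": 0, "tz": 0, "wx": 0, "wy": 0, "wz": 0}, {"tx": 0, "ty": 0, "tz": 0, "wx": 0, "wy": 0, "wz": 0}, {"tx": 0, "ty": 0, "tz": 0, "wx": 0, "wy": 0, "wz": 0}, {"tx": 0, "ty": 0, "tz": 0, "wx": 0, "wy": 0, "wz": 0}, {"tx": 0, "ty": 0, "tz": 0, "wx": 0, "wy": 0, "wz": 0}, {"tx": 0, "ty": 0, "tz": 0, "wx": 0, "wy": 0, "wz": 0}], "jaw": -1}}

```text
clock: 23.05
eef_pos: [0.5572, 0.1476, 0.2692]
tool_rot: [[0.989, 0.149, 0.001], [0.149, -0.989, -0.001], [0.001, 0.001, -1.0]]
wrist_force: [-0.2, -3.4, 3.4]
width: 0.12
```

>>> {"name": "arm_command", "arguments": {"steps": [{"tx": 0, "ty": 0, "tz": -0.01, "wx": 0, "wy": 0, "wz": 0}, {"tx": 0, "ty": 0, "tz": -0.025, "wx": 0, "wy": 0, "wz": 0}, {"tx": 0, "ty": 0, "tz": -0.04, "wx": 0, "wy": 0, "wz": 0}, {"tx": 0, "ty": 0, "tz": -0.055, "wx": 0, "wy": 0, "wz": 0}, {"tx": 0, "ty": 0, "tz": -0.07, "wx": 0, "wy": 0, "wz": 0}, {"tx": 0, "ty": 0, "tz": -0.08, "wx": 0, "wy": 0, "wz": 0}, {"tx": 0, "ty": 0, "tz": -0.09, "wx": 0, "wy": 0, "wz": 0}, {"tx": 0, "ty": 0, "tz": -0.095, "wx": 0, "wy": 0, "wz": 0}, {"tx": 0, "ty": 0, "tz": -0.098, "wx": 0, "wy": 0, "wz": 0}, {"tx": 0, "ty": 0, "tz": -0.098, "wx": 0, "wy": 0, "wz": 0}]}}

```text
clock: 24.05
eef_pos: [0.5571, 0.1476, 0.17]
tool_rot: [[0.989, 0.149, 0.0], [0.149, -0.989, -0.001], [-0.0, 0.001, -1.0]]
wrist_force: [2.6, -5.4, -3.9]
width: 0.119
```

Continue down until the stop is felt.

>>> {"name": "arm_command", "arguments": {"steps": [{"tx": 0, "ty": 0, "tz": -0.002, "wx": 0, "wy": 0, "wz": 0}, {"tx": 0, "ty": 0, "tz": -0.004, "wx": 0, "wy": 0, "wz": 0}, {"tx": 0, "ty": 0, "tz": -0.004, "wx": 0, "wy": 0, "wz": 0}]}}

```text
clock: 24.35
eef_pos: [0.5572, 0.1476, 0.1692]
tool_rot: [[0.989, 0.149, 0.001], [0.149, -0.989, -0.0], [0.001, 0.001, -1.0]]
wrist_force: [-8.1, -7.3, 25.8]
width: 0.116
```

>>> {"name": "arm_command", "arguments": {"steps": [{"tx": 0, "ty": 0, "tz": 0.001, "wx": 0, "wy": 0, "wz": 0}, {"tx": 0, "ty": 0, "tz": 0.001, "wx": 0, "wy": 0, "wz": 0}, {"tx": 0, "ty": 0, "tz": 0.001, "wx": 0, "wy": 0, "wz": 0}, {"tx": 0, "ty": 0, "tz": 0.001, "wx": 0, "wy": 0, "wz": 0}, {"tx": 0, "ty": 0, "tz": 0.001, "wx": 0, "wy": 0, "wz": 0}, {"tx": 0, "ty": 0, "tz": 0.03, "wx": 0, "wy": 0, "wz": 0}, {"tx": 0, "ty": 0, "tz": 0.07, "wx": 0, "wy": 0, "wz": 0}, {"tx": 0, "ty": 0, "tz": 0.11, "wx": 0, "wy": 0, "wz": 0}, {"tx": 0, "ty": 0, "tz": 0.15, "wx": 0, "wy": 0, "wz": 0}, {"tx": -0.04, "ty": 0, "tz": 0.17, "wx": 0, "wy": 0, "wz": 0}, {"tx": -0.08, "ty": 0, "tz": 0.17, "wx": 0, "wy": 0, "wz": 0}, {"tx": -0.08, "ty": 0, "tz": 0.17, "wx": 0, "wy": 0, "wz": 0}], "jaw": 1}}

```text
clock: 25.55
eef_pos: [0.4733, 0.1478, 0.3373]
tool_rot: [[0.989, 0.149, -0.001], [0.149, -0.989, 0.0], [-0.001, -0.0, -1.0]]
wrist_force: [-0.7, -0.1, -0.4]
width: 1.002
```

Run:
```python
from h import *
s=get_state();print(s["clock"],s["eef_pos"],s["wrist_force"])
for n in("scene","top"):
    im,d,c=shot(n,n+"13");P=pts(d,c);h=cv2.cvtColor(im,cv2.COLOR_RGB2HSV);m=cv2.inRange(h,(0,190,90),(5,255,255))>0;m&=(P[...,2]>.12)&(P[...,1]>0)
    if m.sum():print(n,np.percentile(P[m],[50,90],axis=0),m.sum())
shot("wrist","w13")
```

```text
25.55 [0.47326306 0.14779628 0.33726343] [-0.72439738 -0.13614533 -0.35159893]
scene [[0.56212302 0.14885271 0.17480413]
 [0.61241075 0.15694024 0.17673022]] 243
top [[0.57998712 0.14895733 0.17329889]
 [0.61176679 0.15357011 0.17691365]] 94
```

View pics/scene13.png

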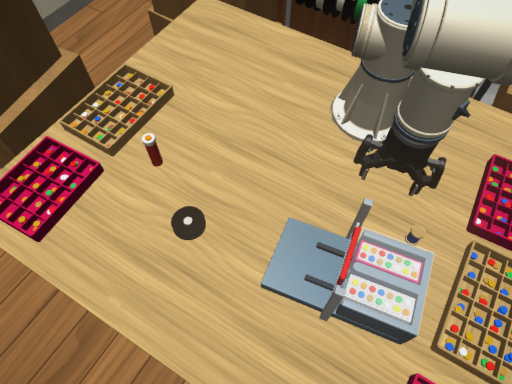

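View pics/w13.png

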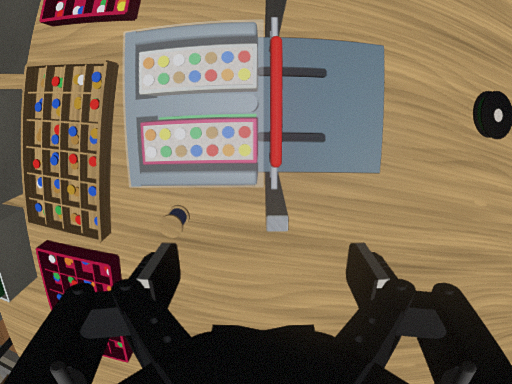

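Run:
```python
from h import *
a=load("scene0");b=load("scene13")
P=pts(b[1],b[2]);X,Y,Z=P[...,0],P[...,1],P[...,2]
for n,m in(("tube",(X>.45)&(X<.6)&(Y<-.4)&(Y>-.52)&(Z>.1)),("ribbon",(X>.55)&(X<.7)&(Y<-.2)&(Y>-.33)&(Z>.015)),("reel",(X>.32)&(X<.4)&(Y>.24)&(Y<.31)&(Z>.035)&(Z<.065))):
    print(n,cv2.minAreaRect((P[m][:,:2]*1000).astype(np.float32)))
print(close_job())
```

```text
tube ((516.7822265625, -466.248046875), (36.10848617553711, 33.829017639160156), 0.6779229640960693)
ribbon ((635.0907592773438, -260.56439208984375), (89.56432342529297, 88.86956787109375), 35.83415603637695)
reel ((358.0877380371094, 275.8187255859375), (36.861427307128906, 37.5800666809082), 79.51129913330078)
the job is handed in; nothing more can be done
None
```

The job is done and handed in at about 25.7 s of the 72 s allowed. I raised the sash to its upper stop and set the magenta tray on the ledge, nose to the empty bay, and let go. I then gripped its handle, slid it home under the sash, lowered the sash to its lower stop, and withdrew the gripper.

**Last checks**
- **Sash:** it is down. The top of the bar reads about 0.174 m in both cameras, which puts its centre at the closed height of 0.168 m. The wrist felt the lower stop at 26 N.
- **Tray:** it is against the back wall. The push force rose to 13 N and the tray stopped moving. Its handle end lines up with the white tray's to about a pixel in the last wrist picture.
- **Tube and reel:** both are where they were, to within 1 to 2 mm.
- **Ribbon spool and white tray:** neither appears moved in the pictures. The spool's last fit came out about 15 mm off in x from the first, but the first fit was cut off by the search window. Its place in the scene picture is the same.

**Small disagreements**
- The sash was about 10 mm open at the start, so my first grip on the bar was that much low. It held.
- The tray's tail showed about 1 mm of overhang past the mat edge, where I had expected 2.5 mm. That is within the camera calibration error.

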